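# Swap the worn ratchet wheel in a parking meter movement

### The arm

A 6-joint arm with a two-finger parallel gripper is mounted at the origin on the work surface. World frame = base frame: x ahead of the robot, y to its left, z up, the work surface at z = 0. Lengths are in m, angles in degrees, forces in N, time in s.
With the tool pointing down it reaches from about 0.25 to 0.725 m from the base axis. Payload 9.7 kg.
Tool frame: the origin (TCP) lies where the fingers leave the gripper's body, on its centre line; the fingertips stand 73 mm ahead of it and the grasp point (between the pads) lies 54 mm ahead of it; y points along the fingers, x is the direction in which the jaws open and shut, and the axes are right-handed (so a half turn about y gives the same grasp; the last joint's range is limited). The gripper opens to 85 mm and grips with 20 to 120 N. Pads are 22 mm wide; open, the fingers measure 114 mm over their backs; the gripper's body (76 mm by 85 mm) begins 54 mm behind the grasp point. The pads swing forward as they close: fully open they stand 13 mm farther back than shut.
Start: joints at [69.614, 4.979, 10.078, 95.1, 0, 90], TCP at [0.192, 0.516, 0.304] pointing down, gripper open.
Joint ranges: [-179.16, 179.16], [-48.56, 103.87], [-65.8, 70.77], [-126.05, 130.52], [-82.76, 87.17], [-180, 180]. Speed limits (degrees/s): [127.2, 127.2, 147.25, 180, 180, 180].

### API

Orientations are given as [roll, pitch, yaw] about the fixed x, y, z axes, in that order (R = Rz(yaw) Ry(pitch) Rx(roll)).
In Python, from workcell import sensors, imaging, bot, models gives the robot as it stands.
- The arm moves only by the tool arm_command, never from a script. Its argument "rows" is one flat list of numbers, 7 for each row, row after row: the shift along the tool's x, y, z in cm, then the turn, a rotation vector about the tool's x, y, z in degrees, then the gripper's target within -1 to 1 (fully open at 1, half-way at 0, shut at -1). A call has 1 to 12 rows; each row is the pose to reach, as a shift and turn from the pose commanded when the call began, along the tool's axes at that moment; what a row does not reach only later rows make up. A row lasts 1/12 s, in which the tool goes at most 41.7 mm and 7.16 degrees, less where a joint would pass 70% of its speed; a pose out of reach is approached as far as the arm can. A call with a gripper value outside its range is refused whole. The fingers move at their own pace and stop on an object; "force" is the grip in N (left out, the last holds). Time passes only in rows, so rows that repeat a pose let the fingers close. It gives the time, the measured TCP pose, the force and the opening at its end, in the units of the state.
- sensors.get_obs(): the state, without advancing time (a new reading comes with each control period).
- imaging.camera(name): name is "side" or "top"; returns a dict with "pixels" (384x512x3 uint8, blue, green, red), "z_map" (384x512 float32, m along the optical axis (not along the pixel's ray), 0 where there is no reading), "camera_matrix" (3x3 intrinsics, pixels), "world_from_camera" (4x4, takes a point from camera to world coordinates). Camera axes: x right, y up, looking along -z (the intrinsics and any distortion apply to the point x, -y, -z); pixel columns grow to the right and rows downward; lengths in m; the calibration is good to about 2 mm. A picture is of the moment at which its call begins.
- bot.job_done(): hands the job in, once; it reports no verdict.
Trained networks look in the newest picture that a camera, given by its name, has taken for a name from the list of things; names that differ only in an ending like _2 or _b are one class to them, and where a whole thing is asked for, a point or a joint stands for the part that bears it (a point fixed in the world has none). Each returns a list of dicts, best first, with "conf" (0 to 1); they miss things now and then, are a little off and sometimes report something else, mostly with a low value. They report only what shows in the picture. A call takes as long as a camera call. They do not tell look-alikes from the thing itself.
- models.search_frame(thing, camera): "extent" ([centre column, centre row, width, height] in pixels, round what is visible of it).
- models.spot_point(thing, camera): "location" ([column, row] in pixels: a listed point, or the origin of a listed thing).
The state is a dict: "time": time; "q": joint angles; "qd": joint speeds; "joint_efforts": joint torques, N m; "ee_pos": TCP position; "tcp_rot": TCP orientation; "wrist_force": force on the tool from outside, world axes, zero at the start; "torque": the same for the moment, N m; "opening": finger opening in m.
Only numpy, scipy, OpenCV 4.12 (cv2) and the standard library are available. Lean on these libraries where they do the work, as an engineer would, in place of code of your own. Each camera call takes 0.05 s, during which the arm holds its last target.

### The job

The ratchet wheel in the opened parking meter movement is worn out: lift off the chrome lens bezel and then the yellow coin guide that sit over it and lay them both, flat and side by side, on the ribbed rubber mat, then take the worn wheel off its arbor and set it flat in the round aluminium pan. Fit the new wheel from the carton over the arbor, fully down and level, then put the coin guide back across its two rests and last the bezel back on its four posts, each centred and lined up as it was. Do not knock over the canister.

Things in the scene. Friction and masses are not known exactly. Their poses are not given: they have to be found in the camera images.
- movement: Meter movement on its back, fixed: dark grey plate 150 x 150 x 10 mm. Origin: plate centre on the cart top (z 0, heights from there), z up; all centred on it. Boss, top 12 mm; 10 mm arbor up to 27 mm, then a cone to its tip at 35. Two flat guide rests at y = +-52 mm (44 along x, 10 along y, top 36 mm). Four flat bezel posts at x = +-56, y = +-22 mm (12 mm wide, top 68 mm).
- bezel_center (a point): Chrome lens bezel: frame 128 mm long (its x), 58 wide (its y), 16 high, window 96 x 36, 0.13 kg; same either way round. Point: its centre, half-way up. Starts loose on the movement's posts (underside 68 mm), long side along the movement's x, over guide and wheel. Grip it across the 58 mm at mid-length; the guide's top is 16 mm below its underside there.
- coin_guide_center (a point): Yellow plastic coin guide: open channel 128 mm long (its y), 34 wide (its x), 16 high, floor 4, walls 3, 0.05 kg; same either way round. Point: its centre, half-way up. Starts loose on the movement's two rests (underside 36 mm), long side along the movement's y, under the bezel, over the wheel. Grip it across the 34 mm at mid-length.
- worn_wheel_center (a point): Worn zinc ratchet wheel, 0.17 kg, at the start on the movement's arbor, under the guide, underside on the boss: toothed disc 76 mm across, 6 thick, with a hub 26 mm across standing 14 mm above the disc (20 mm high in all), and a 16 mm bore right through. Point: on its axis, half-way up, 10 mm above its underside; z up. Grip it from above by the hub.
- new_wheel_center (a point): New ratchet wheel, at the start lying hub up in the carton (underside 3 mm above the cart top); same shape, size, weight and point as the worn one. Home on the arbor, its underside rests on the boss 12 mm above the cart top.
- mat: Side area: black ribbed rubber mat, fixed, 150 mm (x) by 170 mm (y), 3 mm thick. Origin at its centre on the cart top. Bezel and coin guide fit on it side by side, both with the long side along the mat's x.
- pan: Round shallow aluminium pan for worn parts, fixed, empty at the start, 132 mm across at the rim, 18 mm high, inner floor 3 mm above the cart top and 112 mm across. Origin at its centre on the cart top.
- carton: Low open cardboard carton with folded-back flaps, fixed, 115 x 115 mm, walls 20 mm high, inner floor 3 mm above the cart top; it holds the new wheel. Origin at its centre on the cart top.
- canister: Screw-top aluminium canister with a knurled lid, 67 mm across and 99 mm high, standing loose at the back of the work area; not part of the job. Origin at the centre of its underside, z up along its axis.
Not all that is in view belongs to the job. Of the things like the canister, leave any that is blue, brown or orange; of the rest the smaller one is meant.

How it is judged:
By the outcome, as a careful person would: the job done as asked, in the order asked, and still so for the second after the job is handed in, with the robot touching nothing.
It also fails if it takes over 149 s, if anything falls off the work surface, if the arm or the gripper's body presses on something with over 40 N, if the wrist force passes 120 N, or if a joint passes its speed limit or range.

## Working session

There is one attempt and no reset: what is moved stays moved. The work goes in short steps, Python scripts to look and compute and a tool call to move; the robot and the scene stay as the last step left them, time stands still between calls to the robot, and variables do not carry over. Pictures are saved under pics/ and viewed, and the job is handed in when it is done.

Besides the shell and the picture viewer there is one more tool, called after ">>>" as name(argument=value, ...), one argument or row to a line, values as JSON. arm_command: Moves the arm, as the interface text tells. Its arguments: {"type":"object","properties":{"rows":{"type":"array","items":{"type":"number"}},"force":{"type":"number"}},"required":["rows"]}

```bash
ls; mkdir -p pics
python3 - <<'E'
from workcell import sensors, imaging, bot, models
import cv2, numpy as np
print(sensors.get_obs())
for c in ("top","side"):
    d=imaging.camera(c); cv2.imwrite(f"pics/{c}0.png",d["pixels"])
    print(c,d["camera_matrix"],d["world_from_camera"],[k for k in d])
    for t in ["movement","bezel_center","coin_guide_center","worn_wheel_center","new_wheel_center","mat","pan","carton","canister"]:
        print(t,[(np.round(r["location"],1).tolist(),round(r["conf"],2)) for r in models.spot_point(t,c)][:3])
E
```

```text
pics
{'time': 0.0, 'q': array([6.96153375e+01, 5.01064150e+00, 1.00320963e+01, 9.50991371e+01,
       1.97498123e-03, 9.00029085e+01]), 'qd': array([-0.02003646, -0.06767255,  0.00527388,  0.02730535, -0.03098721,
        0.05239366]), 'joint_efforts': array([ 1.57101225e-03, -5.20383596e+01,  4.64810264e+01,  1.60456676e-02,
        4.47708396e-05, -6.92441517e-07]), 'ee_pos': array([0.19152005, 0.51542517, 0.30316629]), 'tcp_rot': array([-8.9998029e+01,  7.7682434e-02,  6.9612429e+01]), 'wrist_force': array([ 0.80830712,  0.46471671, -0.19074322]), 'torque': array([ 0.01666834, -0.0276178 , -0.00188273]), 'opening': 0.08537307950421023}
top [[386.62254167   0.         260.33096865]
 [  0.         386.62254167 193.45388398]
 [  0.           0.           1.        ]] [[ 0.01684996  0.99553687 -0.09285699  0.54779271]
 [-0.99953921  0.0144267  -0.02670651  0.01118054]
 [-0.0252477   0.0932642   0.99532123  1.06466989]
 [ 0.          0.          0.          1.        ]] ['pixels', 'z_map', 'camera_matrix', 'world_from_camera']
movement [([155.5, 267.5], 0.76)]
bezel_center [([145.2, 26
[... 398 characters left out ...]
13.90711944 202.65382769]
 [  0.           0.           1.        ]] [[-0.9671477   0.14787464 -0.20678109  0.40883903]
 [-0.25410013 -0.58678931  0.76883772  0.83832531]
 [-0.00764534  0.79612273  0.60508689  0.7241117 ]
 [ 0.          0.          0.          1.        ]] ['pixels', 'z_map', 'camera_matrix', 'world_from_camera']
movement [([309.6, 335.1], 0.7)]
bezel_center [([311.6, 316.0], 0.89)]
coin_guide_center [([308.4, 325.3], 0.66)]
worn_wheel_center [([311.8, 331.9], 0.67)]
new_wheel_center [([311.8, 206.5], 0.9)]
mat [([276.5, 257.2], 0.59)]
pan [([328.8, 162.8], 0.65)]
carton [([312.6, 204.7], 0.71)]
canister [([197.5, 191.2], 0.94), ([221.8, 349.3], 0.77), ([162.2, 249.3], 0.7)]
```

View images.

View pics/top0.png

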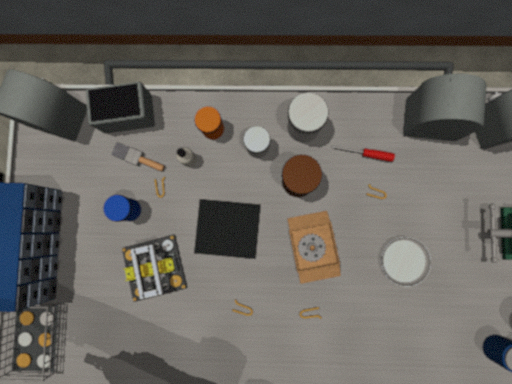

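View pics/side0.png

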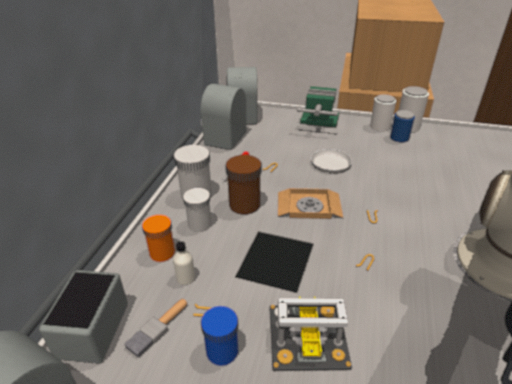

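```bash
cat > h.py <<'E'
from workcell import sensors, imaging, bot, models
import cv2, numpy as np
def cloud(d):
    z=d["z_map"].astype(float); K=d["camera_matrix"]; T=d["world_from_camera"]
    v,u=np.mgrid[0:z.shape[0],0:z.shape[1]]
    x=(u-K[0,2])/K[0,0]*z; y=(v-K[1,2])/K[1,1]*z
    P=np.stack([x,-y,-z,np.ones_like(z)],-1)@T.T
    P=P[...,:3]; P[z<=0]=np.nan
    return P
def proj(d,X):
    T=np.linalg.inv(d["world_from_camera"]); K=d["camera_matrix"]
    p=np.atleast_2d(X)@T[:3,:3].T+T[:3,3]
    return np.stack([K[0,0]*p[:,0]/-p[:,2]+K[0,2],K[1,1]*-p[:,1]/-p[:,2]+K[1,2]],-1)
def pix2w(d,uv,h):
    K=d["camera_matrix"];T=d["world_from_camera"]
    r=T[:3,:3]@np.array([(uv[0]-K[0,2])/K[0,0],-(uv[1]-K[1,2])/K[1,1],-1.])
    o=T[:3,3]; return o+r*(h-o[2])/r[2]
def rect(m):
    c=max(cv2.findContours(m.astype(np.uint8),cv2.RETR_EXTERNAL,cv2.CHAIN_APPROX_NONE)[0],key=cv2.contourArea); return cv2.minAreaRect(c)
E
python3 - <<'E'
from h import *
H={"movement":0,"bezel_center":.076,"coin_guide_center":.044,"worn_wheel_center":.022,"new_wheel_center":.013,"mat":0,"pan":0,"carton":0,"canister":0}
for c in ("top","side"):
    d=imaging.camera(c); np.savez(f"{c}0.npz",**d)
    P=cloud(d); print(c,"table z",np.nanmedian(P[300:340,200:380,2]) if c=="top" else np.nanmedian(P[250:330,370:430,2]))
    for t,h in H.items():
        r=models.spot_point(t,c)
        for k in r[:3]:print(t,pix2w(d,k["location"],h).round(4),round(k["conf"],2))
    S=P[225:310,115:195] if c=="top" else P[285:375,260:360]
    z=S[...,2]; print(np.histogram(z[np.isfinite(z)],bins=np.arange(-.01,.11,.006)))
    cv2.imwrite(f"pics/{c}0z.png",cv2.resize(d["pixels"][225:310,115:195] if c=="top" else d["pixels"][285:375,260:360],None,fx=7,fy=6,interpolation=cv2.INTER_CUBIC))
E
```

```text
top table z -0.0006617654119218663
movement [0.4372 0.3273 0.    ] 0.68
bezel_center [ 0.5072 -0.105   0.076 ] 0.74
coin_guide_center [0.4374 0.3273 0.044 ] 0.76
worn_wheel_center [0.4416 0.3219 0.022 ] 0.45
new_wheel_center [ 0.5061 -0.106   0.013 ] 0.94
new_wheel_center [0.5469 0.1258 0.013 ] 0.19
mat [0.5458 0.1275 0.    ] 0.57
pan [ 0.4689 -0.344   0.    ] 0.62
carton [ 0.5058 -0.1053  0.    ] 0.62
canister [0.8217 0.1722 0.    ] 0.92
canister [0.7761 0.0501 0.    ] 0.7
canister [0.59   0.3923 0.    ] 0.69
(array([ 123, 3143,  699, 1012,  431,   35,   13,   96,  296,   51,   91,
          2,    1,   39,  152,  563,   26,    0,    0]), array([-0.01 , -0.004,  0.002,  0.008,  0.014,  0.02 ,  0.026,  0.032,
        0.038,  0.044,  0.05 ,  0.056,  0.062,  0.068,  0.074,  0.08 ,
        0.086,  0.092,  0.098,  0.104]))
side table z 0.0002396076327485508
movement [0.4369 0.3197 0.    ] 0.94
movement [ 0.4912 -0.1202  0.    ] 0.31
bezel_center [0.4403 0.3214 0.076 ] 0.63
bezel_center [ 0.4666 -0.218   0.076 ] 0.46
coin_guide_center [0.4408 0.3342 0.044 ] 0.74
worn_wheel_center [0.4386 0.3256 0.022 ] 0.73
new_wheel_center [ 0.496  -0.0995  0.013 ] 0.78
mat [0.5445 0.1211 0.    ] 0.71
pan [ 0.4776 -0.3421  0.    ] 0.85
pan [ 0.506  -0.1072  0.    ] 0.28
carton [ 0.4985 -0.1052  0.    ] 0.85
canister [ 0.8359 -0.0783  0.    ] 0.88
canister [ 0.6946 -0.0738  0.    ] 0.88
canister [0.7822 0.0491 0.    ] 0.86
(array([   0, 3051,  635, 1900,  890,   94,   36,   73,  548,   69,  202,
         26,   22,  140,  295,  948,   40,    0,    0]), array([-0.01 , -0.004,  0.002,  0.008,  0.014,  0.02 ,  0.026,  0.032,
        0.038,  0.044,  0.05 ,  0.056,  0.062,  0.068,  0.074,  0.08 ,
        0.086,  0.092,  0.098,  0.104]))
```

View pics/top0z.png

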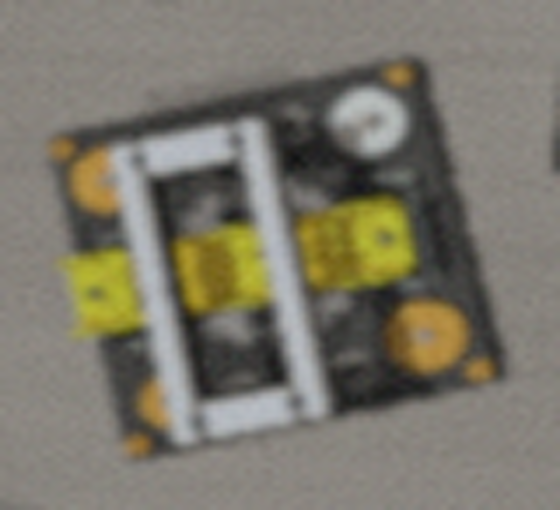

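View pics/side0z.png

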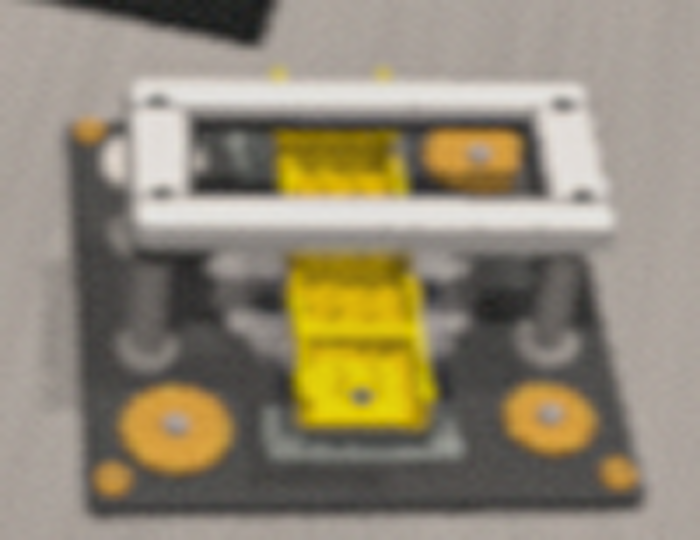

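The top view shows the movement at about (155,267), guide across y, bezel along x; the mat at (227,229), carton (314,247), pan (405,260). The metallic small canister is at (257,140). Now I'll fit the geometry from depth.

Run:
```python
from h import *
from scipy.optimize import minimize
D={c:dict(np.load(f"{c}0.npz")) for c in("top","side")}
def grid(pts,o,s=.001,n=240):
    g=np.zeros((n,n),np.uint8); 
    for p in pts: 
        a,b=int((p[0]-o[0])/s),int((p[1]-o[1])/s)
        if 0<=a<n and 0<=b<n:g[b,a]=1
    return g
def mr(pts):
    r=cv2.minAreaRect((pts[:,:2]*1000).astype(np.float32)); return np.round(r[0],1),np.round(r[1],1),round(r[2],1)
for c,d in D.items():
    P=cloud(d).reshape(-1,3); px=d["pixels"].reshape(-1,3).astype(int)
    hsv=cv2.cvtColor(d["pixels"],cv2.COLOR_BGR2HSV).reshape(-1,3).astype(int)
    near=np.hypot(P[:,0]-.44,P[:,1]-.325)<.12
    b=near&(P[:,2]>.076)&(P[:,2]<.09)&(P[:,1]<.42)&(px.min(1)>110)
    print(c,"bezel",b.sum(),mr(P[b]),np.median(P[b],0))
    y=near&(hsv[:,0]>24)&(hsv[:,0]<34)&(hsv[:,1]>150)&(P[:,2]>.03)&(P[:,2]<.06)
    print(c,"guide",y.sum(),mr(P[y]),P[y][:,2].min(),P[y][:,2].max())
    m=(np.hypot(P[:,0]-.545,P[:,1]-.125)<.13)&(px.max(1)<30)&(abs(P[:,2]-.003)<.01)
    print(c,"mat",m.sum(),mr(P[m]),np.median(P[m][:,2]))
    p=near&(px.max(1)<90)&(abs(P[:,2]-.01)<.004)
    print(c,"plate",p.sum(),mr(P[p]))
    n=(np.hypot(P[:,0]-.5,P[:,1]+.105)<.05)&(P[:,2]>.017)&(P[:,2]<.03)
    print(c,"newhub",n.sum(),P[n].mean(0),P[n].max(0),P[n].min(0))
    n=(np.hypot(P[:,0]-.5,P[:,1]+.105)<.06)&(P[:,2]>.0055)&(P[:,2]<.03)&(hsv[:,1]<60)
    print(c,"newwheel",n.sum(),cv2.minEnclosingCircle((P[n][:,:2]*1000).astype(np.float32)),P[n].mean(0))
    n=(np.hypot(P[:,0]-.47,P[:,1]+.345)<.09)&(P[:,2]>.008)&(P[:,2]<.04)
    print(c,"pan",n.sum(),cv2.minEnclosingCircle((P[n][:,:2]*1000).astype(np.float32)),P[n].mean(0))
    bl=(hsv[:,0]>105)&(hsv[:,0]<125)&(hsv[:,1]>180)&(np.hypot(P[:,0]-.56,P[:,1]-.4)<.1)&(P[:,2]>.03)
    print(c,"blue",P[bl].min(0),P[bl].max(0))
d=D["top"];P=cloud(d)
cv2.imwrite("pics/carton.png",cv2.resize(d["pixels"][200:290,275:350],None,fx=7,fy=6,interpolation=cv2.INTER_CUBIC))
d=D["side"]
cv2.imwrite("pics/carton_s.png",cv2.resize(d["pixels"][180:230,265:355],None,fx=8,fy=8,interpolation=cv2.INTER_CUBIC))
```

```text
top bezel 590 (array([437.7, 323.1]), array([127.9,  58. ]), 14.7) [0.4365552  0.32231104 0.08307255]
top guide 354 (array([440. , 327.4]), array([ 35.8, 126.8]), 14.7) 0.031764469027568465 0.05690019715406436
top mat 308 (array([550.1, 129.5]), array([160.2, 139.2]), 85.4) 0.0024914191549225695
top plate 905 (array([440.4, 325. ]), array([149.2, 148.9]), 15.3)
top newhub 45 [ 0.50213886 -0.10102283  0.02217366] [ 0.51432    -0.09005188  0.02544263] [ 0.49054127 -0.11187743  0.01703281]
top newwheel 513 ((501.5736389160156, -100.97774505615234), 36.99407196044922) [ 0.50243402 -0.10064145  0.00999629]
top pan 319 ((470.529541015625, -350.1440124511719), 66.42608642578125) [ 0.46725237 -0.36640201  0.01376657]
top blue [0.56787683 0.36656525 0.03128136] [0.62648183 0.43009884 0.10359094]
side bezel 1134 (array([437.2, 324.4]), array([127.6,  59.6]), 14.2) [0.43572327 0.3298646  0.08349462]
side guide 435 (array([435.3, 337.8]), array([ 39.2, 111. ]), 12.7) 0.03484992549787291 0.055599685686941624
side mat 29 (array([548.3, 133.4]), array([155.9, 134.8]), 86.1) 0.0037204936751601414
side plate 1494 (array([445.7, 306.5]), array([147.3, 193.3]), 15.1)
side newhub 51 [ 0.50143882 -0.09843135  0.02158341] [ 0.5138613  -0.08493738  0.02617395] [ 0.48942456 -0.11126108  0.01736331]
side newwheel 310 ((501.31158447265625, -99.36679077148438), 37.30585479736328) [ 0.50180632 -0.09617529  0.01165986]
side pan 245 ((470.36248779296875, -350.86724853515625), 69.1773452758789) [ 0.4692316  -0.35727712  0.01374862]
side blue [0.56511204 0.37239172 0.03004484] [0.6276884  0.43470808 0.10256396]
```

View pics/carton.png

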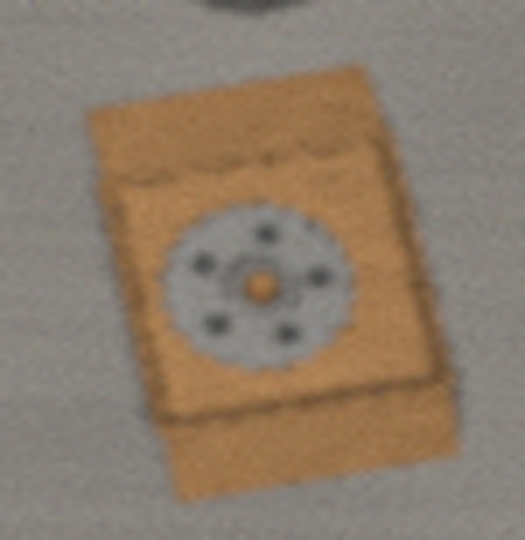

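View pics/carton_s.png

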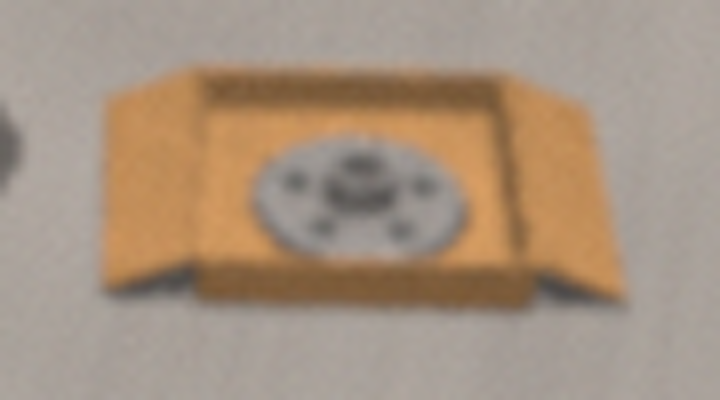

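```bash
cat >> h.py <<'E'
def plan(tx,ty,tz,yaw,cur=None):
    """shift (cm) & rotvec(deg) in tool axes from commanded pose cur=(x,y,z,yaw) or the measured one"""
    o=sensors.get_obs()
    if cur is None: cur=(*o["ee_pos"],o["tcp_rot"][2])
    y=np.radians(cur[3]); dx,dy,dz=tx-cur[0],ty-cur[1],tz-cur[2]
    a=(yaw-cur[3]+180)%360-180
    print("shift cm",np.round([100*(dx*np.cos(y)+dy*np.sin(y)),-100*dz,100*(-dx*np.sin(y)+dy*np.cos(y))],2),"rot y",round(-a,2))
def st():
    o=sensors.get_obs(); print("t",round(o["time"],2),"pos",o["ee_pos"].round(4),"rot",o["tcp_rot"].round(2),"F",o["wrist_force"].round(1),"q",o["q"].round(1),"open",round(o["opening"],4))
E
python3 - <<'E'
from h import *
D={c:dict(np.load(f"{c}0.npz")) for c in("top","side")}
for c,d in D.items():
    g=cv2.cvtColor(d["pixels"],cv2.COLOR_BGR2GRAY)
    u,v=(227,229) if c=="top" else (276,260)
    for th in(50,60,75):
        _,lab=cv2.connectedComponents((g<th).astype(np.uint8)); m=lab==lab[v,u]
        cs=max(cv2.findContours(m.astype(np.uint8),cv2.RETR_EXTERNAL,cv2.CHAIN_APPROX_NONE)[0],key=cv2.contourArea)[:,0]
        W=np.array([pix2w(d,p,.003)[:2] for p in cs])*1000
        print(c,"mat",th,m.sum(),cv2.minAreaRect(W.astype(np.float32)))
    # plate outline: contour of non-table
    P=cloud(d)
plan(.4378,.3237,.30,104.7,(.192,.516,.304,69.614))
E
```

```text
top mat 50 3166 ((549.33837890625, 129.12335205078125), (164.81825256347656, 145.2401580810547), 85.66867065429688)
top mat 60 3208 ((549.6183471679688, 129.2069091796875), (165.62466430664062, 145.7010498046875), 85.62570190429688)
top mat 75 3277 ((549.9728393554688, 129.674072265625), (167.54025268554688, 148.06112670898438), 85.669189453125)
side mat 50 2821 ((549.293701171875, 131.2757110595703), (163.54415893554688, 143.61996459960938), 85.67256164550781)
side mat 60 2882 ((549.2357788085938, 130.97119140625), (164.55947875976562, 144.95230102539062), 85.67574310302734)
side mat 75 2948 ((549.2891845703125, 131.0049591064453), (166.58377075195312, 146.51559448242188), 85.93035125732422)
shift cm [ -9.46   0.4  -29.74] rot y -35.09
```

>>> arm_command(
  rows=[-9.46,0.4,-29.74,0,-35.1,0,1,-9.46,0.4,-29.74,0,-35.1,0,1,-9.46,0.4,-29.74,0,-35.1,0,1,-9.46,0.4,-29.74,0,-35.1,0,1,-9.46,0.4,-29.74,0,-35.1,0,1,-9.46,0.4,-29.74,0,-35.1,0,1,-9.46,0.4,-29.74,0,-35.1,0,1,-9.46,0.4,-29.74,0,-35.1,0,1,-9.46,0.4,-29.74,0,-35.1,0,1,-9.46,0.4,-29.74,0,-35.1,0,1,-9.46,0.4,-29.74,0,-35.1,0,1,-9.46,0.4,-29.74,0,-35.1,0,1],
  force=30,
)

```text
time: 3.0
ee_pos: [0.4367, 0.324, 0.3]
tcp_rot: [-90.0, -0.0, 104.8]
wrist_force: [-0.4, -0.2, 0.0]
opening: 0.0852
```

Run:
```python
from h import *
d=imaging.camera("side"); st(); cv2.imwrite("pics/s1.png",d["pixels"]); P=cloud(d)
np.savez("side1.npz",**d)
S=P[100:330,200:420]
near=(np.hypot(P[...,0]-.4378,P[...,1]-.3237)<.1)&(P[...,2]>.12)
Q=P[near]; print(np.histogram(Q[:,2],bins=np.arange(.12,.5,.01)))
# project expected fingertip points
a=np.radians(104.7); j=np.array([np.cos(a),np.sin(a),0])
t=np.array([.4378,.3237,.3-.073])
print(proj(d,[t+j*.0425,t-j*.0425,t]))
```

```text
t 3.05 pos [0.4365 0.3242 0.3001] rot [-9.0010e+01 -1.0000e-02  1.0481e+02] F [-0.4  0.2  0. ] q [36.6  4.   8.6 94.6  0.  21.8] open 0.0858
(array([  0,   0,   0,   0,   0,   0,   0,   0,   0,   0,   0,   0,  51,
        89,  76,  21,  18, 182, 112, 149, 212, 232, 277, 128, 271, 297,
       289, 339, 410, 158, 287, 421, 410, 380, 347, 539, 359]), array([0.12, 0.13, 0.14, 0.15, 0.16, 0.17, 0.18, 0.19, 0.2 , 0.21, 0.22,
       0.23, 0.24, 0.25, 0.26, 0.27, 0.28, 0.29, 0.3 , 0.31, 0.32, 0.33,
       0.34, 0.35, 0.36, 0.37, 0.38, 0.39, 0.4 , 0.41, 0.42, 0.43, 0.44,
       0.45, 0.46, 0.47, 0.48, 0.49]))
[[321.23052253 273.98114727]
 [315.18580023 238.51138853]
 [318.06257757 255.39199831]]
```

View pics/s1.png

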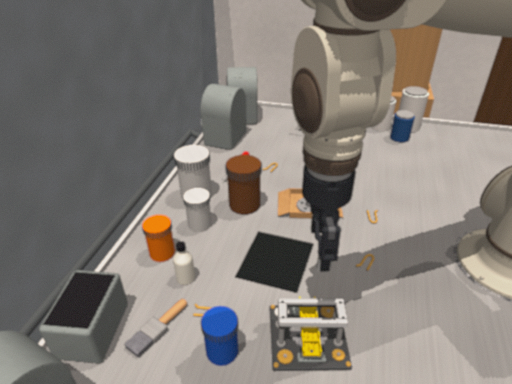

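>>> arm_command(
  rows=[0,4,0,0,0,0,1,0,8,0,0,0,0,1,0,11.5,0,0,0,0,1,0,14,0,0,0,0,1,0,15.5,0,0,0,0,1,0,16.1,0,0,0,0,1,0,16.1,0,0,0,0,1,0,16.1,0,0,0,0,1],
)

```text
time: 3.72
ee_pos: [0.4372, 0.324, 0.1399]
tcp_rot: [-90.1, -0.0, 104.8]
wrist_force: [0.2, -0.3, 0.3]
opening: 0.0856
```

Run:
```python
from h import *
st()
d=imaging.camera("side"); cv2.imwrite("pics/s2.png",cv2.resize(d["pixels"][230:370,220:400],None,fx=4,fy=4,interpolation=cv2.INTER_CUBIC))
```

```text
t 3.72 pos [0.4372 0.324  0.1399] rot [-9.0050e+01 -2.0000e-02  1.0478e+02] F [ 0.2 -0.3  0.3] q [36.5  4.1 -9.  76.8  0.  21.8] open 0.0856
```

View pics/s2.png

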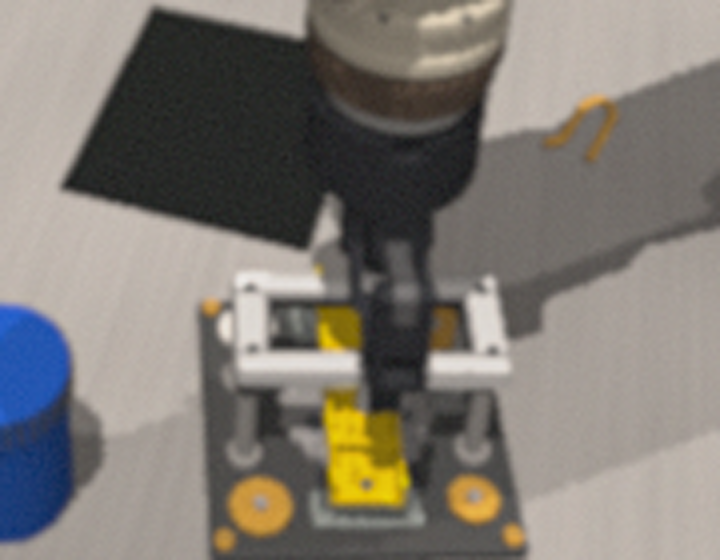

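The near finger is outside the bezel's near rail, at mid-length. Closing.

>>> arm_command(
  rows=[0,0,0,0,0,0,-1,0,0,0,0,0,0,-1,0,0,0,0,0,0,-1,0,0,0,0,0,0,-1,0,0,0,0,0,0,-1,0,0,0,0,0,0,-1],
  force=30,
)

```text
time: 4.27
ee_pos: [0.4378, 0.3236, 0.1402]
tcp_rot: [-90.1, -0.1, 104.7]
wrist_force: [-1.0, -0.3, 6.1]
opening: 0.0571
```

Run:
```python
from h import *
st()
P0=np.array([.5493,.130]);a=np.radians(-4.3);my=np.array([-np.sin(a),np.cos(a)])
print("bezel place",P0+.040*my,"guide place",P0-.045*my)
cur=(.4375,.3238,.139,104.75)
p=P0+.040*my
plan(p[0],p[1],.239,85.7,(.4375,.3238,.239,104.75))
```

```text
t 4.27 pos [0.4378 0.3236 0.1402] rot [-9.010e+01 -6.000e-02  1.047e+02] F [-1.  -0.3  6.1] q [36.5  4.1 -8.9 76.8  0.  21.8] open 0.0571
bezel place [0.55229915 0.16988741] guide place [0.54592596 0.08512667]
shift cm [-17.81  -0.    -7.18] rot y 19.05
```

>>> arm_command(
  rows=[0,-2,0,0,0,0,-1,0,-5,0,0,0,0,-1,0,-8.5,0,0,0,0,-1,0,-10,0,0,0,0,-1,-3,-10,-1.2,0,4,0,-1,-6,-10,-2.4,0,8,0,-1,-9.5,-10,-3.8,0,12,0,-1,-13,-10,-5.3,0,16,0,-1,-16,-10,-6.5,0,19,0,-1,-17.8,-10,-7.2,0,19,0,-1,-17.8,-10,-7.2,0,19,0,-1,-17.8,-10,-7.2,0,19,0,-1],
)

```text
time: 5.27
ee_pos: [0.5526, 0.1685, 0.2386]
tcp_rot: [-90.0, 0.0, 85.6]
wrist_force: [0.4, -0.2, -1.9]
opening: 0.0569
```

Run:
```python
from h import *
d=imaging.camera("side");st(); cv2.imwrite("pics/s3.png",d["pixels"])
```

```text
t 5.32 pos [0.5522 0.1693 0.2387] rot [-89.96  -0.    85.67] F [ 0.4 -0.4 -2.7] q [17.   7.9  6.1 88.2  0.  21.4] open 0.0572
```

View pics/s3.png

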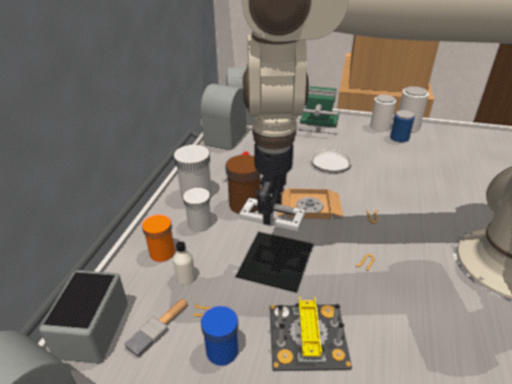

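The bezel is held level above the mat and the guide is still in place. Lowering.

>>> arm_command(
  rows=[0,4,0,0,0,0,-1,0,8,0,0,0,0,-1,0,11.5,0,0,0,0,-1,0,14,0,0,0,0,-1,0,15.3,0,0,0,0,-1,0,16,0,0,0,0,-1,0,16.2,0,0,0,0,-1,0,16.4,0,0,0,0,-1,0,16.5,0,0,0,0,-1,0,16.5,0,0,0,0,-1],
)

```text
time: 6.15
ee_pos: [0.553, 0.1697, 0.0753]
tcp_rot: [-90.1, -0.0, 85.7]
wrist_force: [-0.0, 1.1, 0.3]
opening: 0.057
```

>>> arm_command(
  rows=[0,0,0,0,0,0,0.7,0,0,0,0,0,0,1,0,0,0,0,0,0,1,0,0,0,0,0,0,1,0,-3,0,0,0,0,1,0,-7,0,0,0,0,1,0,-11,0,0,0,0,1,0,-15,0,0,0,0,1,0,-17,0,0,0,0,1,0,-17,0,0,0,0,1],
)

```text
time: 6.98
ee_pos: [0.5535, 0.1698, 0.2501]
tcp_rot: [-90.5, -0.2, 85.7]
wrist_force: [1.2, -0.0, 0.4]
opening: 0.0851
```

Run:
```python
from h import *
st()
d=imaging.camera("side"); cv2.imwrite("pics/s4.png",cv2.resize(d["pixels"][200:370,200:400],None,fx=4,fy=3.5,interpolation=cv2.INTER_CUBIC))
d=imaging.camera("top");P=cloud(d); cv2.imwrite("pics/t4.png",d["pixels"])
hsv=cv2.cvtColor(d["pixels"],cv2.COLOR_BGR2HSV)
near=np.hypot(P[...,0]-.44,P[...,1]-.325)<.12
y=near&(hsv[...,0]>22)&(hsv[...,0]<34)&(hsv[...,1]>140)&(P[...,2]>.03)&(P[...,2]<.06)
print("guide",y.sum(),cv2.minAreaRect((P[y][:,:2]*1000).astype(np.float32)))
plan(.4375,.3245,.24,14.7,(.5525,.1697,.244,85.7))
```

```text
t 6.98 pos [0.5535 0.1698 0.2501] rot [-90.45  -0.18  85.71] F [ 1.2 -0.   0.4] q [17.1  7.8  7.2 88.9 -0.  21.3] open 0.0851
guide 0 ((0.0, 0.0), (0.0, 0.0), 0.0)
shift cm [14.57  0.4  12.63] rot y 71.0
```

View pics/s4.png

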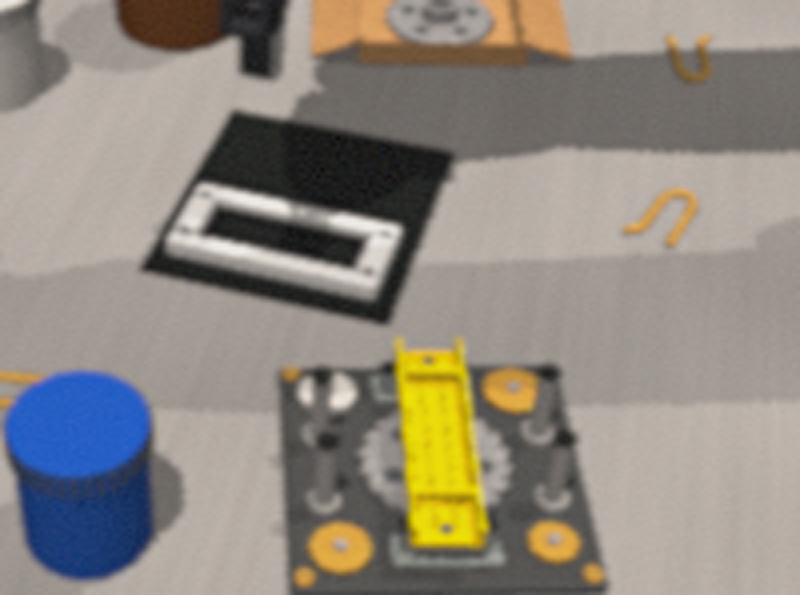

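View pics/t4.png

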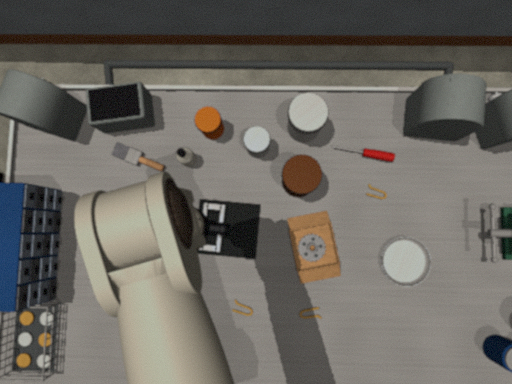

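Run:
```python
from h import *
d=imaging.camera("side");P=cloud(d); np.savez("side4.npz",**d)
hsv=cv2.cvtColor(d["pixels"],cv2.COLOR_BGR2HSV)
near=np.hypot(P[...,0]-.44,P[...,1]-.325)<.12
y=near&(hsv[...,0]>22)&(hsv[...,0]<34)&(hsv[...,1]>140)&(P[...,2]>.03)&(P[...,2]<.06)
print("guide",y.sum(),cv2.minAreaRect((P[y][:,:2]*1000).astype(np.float32)))
p=near&(P[...,2]>.062)&(P[...,2]<.075)
n,lab,s,c=cv2.connectedComponentsWithStats(p.astype(np.uint8))
for i in range(1,n): print(P[lab==i].mean(0).round(4),s[i][4])
p=(np.hypot(P[...,0]-.44,P[...,1]-.325)<.115)&(P[...,2]>.0065)&(P[...,2]<.02)
print(cv2.minAreaRect((P[p][:,:2]*1000).astype(np.float32)))
p=(np.hypot(P[...,0]-.55,P[...,1]-.13)<.115)&(P[...,2]>.014)&(P[...,2]<.026)
print("bezel on mat",cv2.minAreaRect((P[p][:,:2]*1000).astype(np.float32)),P[p][:,2].mean())
plan(.4395,.325,.244,14.7,(.5525,.1697,.244,85.7))
```

```text
guide 1017 ((438.4001159667969, 329.4046325683594), (39.74973678588867, 128.7358856201172), 13.90990161895752)
[0.4992 0.3204 0.0676] 31
[0.3913 0.2907 0.0674] 34
[0.4877 0.363  0.0677] 37
[0.38   0.333  0.0676] 38
((439.68939208984375, 326.60357666015625), (149.76651000976562, 152.9257049560547), 15.393376350402832)
bezel on mat ((551.9747314453125, 170.44677734375), (62.37699890136719, 127.33441925048828), 85.27462768554688) 0.018535522763758343
shift cm [14.64 -0.   12.43] rot y 71.0
```

>>> arm_command(
  rows=[2,0,1.7,0,7,0,0.2,4,0,3.4,0,14,0,0.2,6,0,5.1,0,21,0,0.2,8,0,6.8,0,28,0,0.2,10,0,8.5,0,35,0,0.2,12,0,10.2,0,42,0,0.2,13.5,0,11.5,0,49,0,0.2,14.6,0,12.4,0,56,0,0.2,14.6,0,12.5,0,63,0,0.2,14.7,0,12.5,0,70,0,0.2,14.7,0,12.5,0,70.8,0,0.2,14.7,0,12.5,0,70.8,0,0.2],
)

```text
time: 8.13
ee_pos: [0.4382, 0.3251, 0.2425]
tcp_rot: [-90.0, 0.1, 15.1]
wrist_force: [1.3, -0.3, 1.0]
opening: 0.0513
```

Run:
```python
from h import *
st()
```

```text
t 8.13 pos [0.4382 0.3251 0.2425] rot [-90.05   0.12  15.07] F [ 1.3 -0.3  1. ] q [ 36.6   3.7   1.9  88.3  -0.  111.5] open 0.0513
```

>>> arm_command(
  rows=[0,4,0,0,0,0,0.2,0,8,0,0,0,0,0.2,0,11,0,0,0,0,0.2,0,12.6,0,0,0,0,0.2,0,13.3,0,0,0,0,0.2,0,13.3,0,0,0,0,0.2,0,13.3,0,0,0,0,0.2],
  force=25,
)

```text
time: 8.72
ee_pos: [0.4389, 0.3253, 0.1115]
tcp_rot: [-90.0, -0.0, 15.0]
wrist_force: [-0.2, 0.3, 0.5]
opening: 0.0515
```

Run:
```python
from h import *
st()
d=imaging.camera("side"); cv2.imwrite("pics/s5.png",cv2.resize(d["pixels"][230:370,220:400],None,fx=4,fy=4,interpolation=cv2.INTER_CUBIC))
```

```text
t 8.72 pos [0.4389 0.3253 0.1115] rot [-8.999e+01 -2.000e-02  1.499e+01] F [-0.2  0.3  0.5] q [ 36.5   5.2 -11.   73.8   0.  111.6] open 0.0515
```

View pics/s5.png

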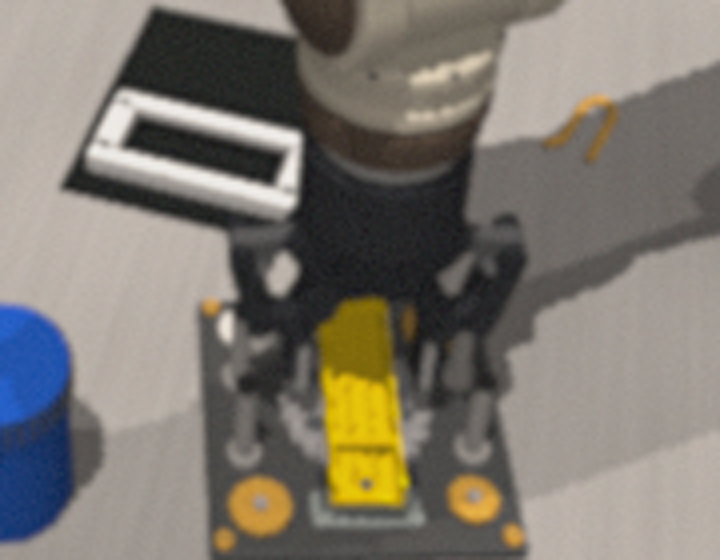

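Fingers straddle the guide. Closing.

>>> arm_command(
  rows=[0,0,0,0,0,0,-1,0,0,0,0,0,0,-1,0,0,0,0,0,0,-1,0,0,0,0,0,0,-1,0,0,0,0,0,0,-1,0,0,0,0,0,0,-1,0,-1,0,0,0,0,-1,0,-3,0,0,0,0,-1,0,-6,0,0,0,0,-1,0,-10,0,0,0,0,-1,0,-12,0,0,0,0,-1,0,-12,0,0,0,0,-1],
)

```text
time: 9.77
ee_pos: [0.4397, 0.3262, 0.2374]
tcp_rot: [-89.8, -0.4, 14.9]
wrist_force: [0.8, 0.1, -0.0]
opening: 0.0331
```

Run:
```python
from h import *
st()
d=imaging.camera("side"); cv2.imwrite("pics/s6.png",d["pixels"])
plan(.5459,.0851,.2305,85.7,(.439,.3255,.2305,15.0))
```

```text
t 9.77 pos [0.4397 0.3262 0.2374] rot [-89.82  -0.45  14.93] F [ 0.8  0.1 -0. ] q [ 36.6   3.4   1.   87.2   0.  111.6] open 0.0331
shift cm [  4.1   -0.   -25.99] rot y -70.7
```

View pics/s6.png

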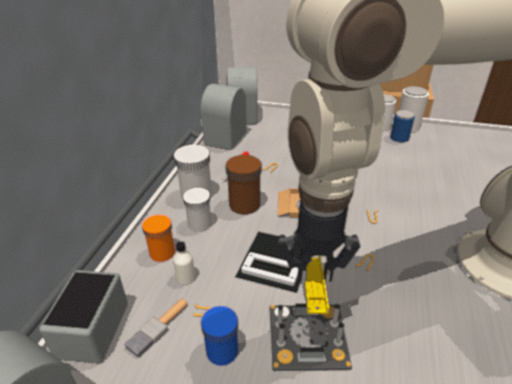

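>>> arm_command(
  rows=[0.4,0,-2.6,0,-7,0,-1,0.8,0,-5.2,0,-14,0,-1,1.2,0,-7.8,0,-21,0,-1,1.6,0,-10.4,0,-28,0,-1,2,0,-13,0,-35,0,-1,2.4,0,-15.6,0,-42,0,-1,2.9,0,-18.5,0,-49,0,-1,3.4,0,-21.5,0,-56,0,-1,3.8,0,-24.5,0,-63,0,-1,4.1,0,-26,0,-70,0,-1,4.1,0,-26,0,-70.7,0,-1,4.1,0,-26,0,-70.7,0,-1],
)

```text
time: 10.82
ee_pos: [0.5449, 0.084, 0.23]
tcp_rot: [-89.9, 0.0, 85.4]
wrist_force: [-0.3, 0.9, -0.1]
opening: 0.0334
```

Run:
```python
from h import *
st()
```

```text
t 10.82 pos [0.5449 0.084  0.23  ] rot [-8.990e+01  1.000e-02  8.544e+01] F [-0.3  0.9 -0.1] q [ 8.8  4.4  1.2 87.   0.  13.3] open 0.0334
```

>>> arm_command(
  rows=[0,4,0,0,0,0,-1,0,8,0,0,0,0,-1,0,11.5,0,0,0,0,-1,0,13.5,0,0,0,0,-1,0,14.5,0,0,0,0,-1,0,15,0,0,0,0,-1,0,15.2,0,0,0,0,-1,0,15.3,0,0,0,0,-1,0,15.3,0,0,0,0,-1,0,15.3,0,0,0,0,-1],
)

```text
time: 11.65
ee_pos: [0.5458, 0.0852, 0.0795]
tcp_rot: [-90.1, -0.0, 85.6]
wrist_force: [-1.4, 0.9, 5.2]
opening: 0.0333
```

Run:
```python
from h import *
st()
d=imaging.camera("side"); cv2.imwrite("pics/s7.png",cv2.resize(d["pixels"][190:330,200:380],None,fx=4,fy=4,interpolation=cv2.INTER_CUBIC))
```

```text
t 11.65 pos [0.5458 0.0852 0.0795] rot [-9.013e+01 -4.000e-02  8.559e+01] F [-1.4  0.9  5.2] q [  8.9   7.  -12.7  70.2   0.   13.3] open 0.0333
```

View pics/s7.png

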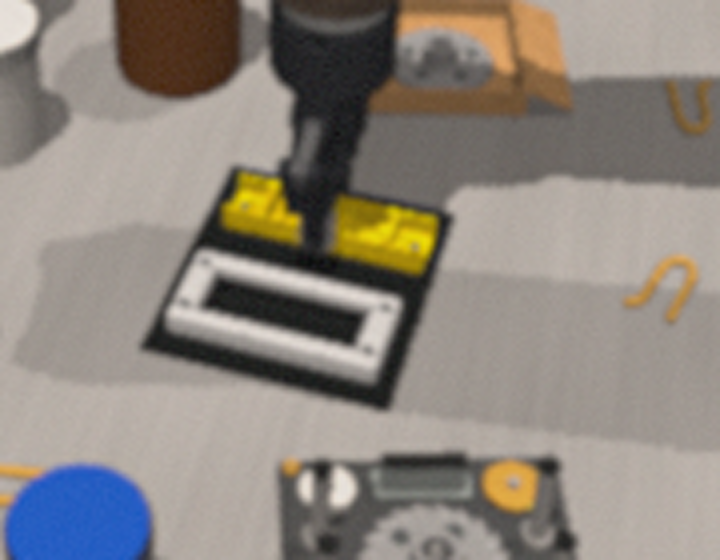

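>>> arm_command(
  rows=[0,0,0,0,0,0,0.1,0,0,0,0,0,0,0.15,0,0,0,0,0,0,0.15,0,0,0,0,0,0,0.15,0,-3,0,0,0,0,0.15,0,-7,0,0,0,0,0.15,0,-11,0,0,0,0,0.15,0,-15,0,0,0,0,0.15,0,-15,-6,0,0,0,0.15,0,-15,-10,0,0,0,0.15,0,-15,-10,0,0,0,0.15],
)

```text
time: 12.62
ee_pos: [0.6483, 0.0766, 0.2277]
tcp_rot: [-90.1, -0.0, 85.6]
wrist_force: [0.6, -0.3, -0.8]
opening: 0.049
```

Run:
```python
from h import *
st()
for c in("side","top"):
    d=imaging.camera(c); np.savez(f"{c}8.npz",**d); cv2.imwrite(f"pics/{c}8.png",d["pixels"]); P=cloud(d)
    near=np.hypot(P[...,0]-.44,P[...,1]-.325)
    for t in ("worn_wheel_center","movement","new_wheel_center"):
        h={"worn_wheel_center":.022,"movement":0,"new_wheel_center":.013}[t]
        print(c,t,[(pix2w(d,k["location"],h).round(4),round(k["conf"],2)) for k in models.spot_point(t,c)][:3])
    n=(near<.03)&(P[...,2]>.024)&(P[...,2]<.04); print(c,"hub",n.sum(),P[n].mean(0).round(4), (P[n].max(0)+P[n].min(0))/2)
    n=(near<.12)&(P[...,2]>.062)&(P[...,2]<.075)
    k,lab,s,cc=cv2.connectedComponentsWithStats(n.astype(np.uint8))
    for i in range(1,k): print(P[lab==i].mean(0).round(4),s[i][4])
    n=(near<.045)&(P[...,2]>.015)&(P[...,2]<.04)
    print(c,"wheel",n.sum(),cv2.minEnclosingCircle((P[n][:,:2]*1000).astype(np.float32)))
d=np.load("side8.npz")
cv2.imwrite("pics/s8z.png",cv2.resize(d["pixels"][220:370,220:400],None,fx=4,fy=4,interpolation=cv2.INTER_CUBIC))
```

```text
t 12.62 pos [0.6483 0.0766 0.2277] rot [-9.014e+01 -1.000e-02  8.559e+01] F [ 0.6 -0.3 -0.8] q [ 6.7 18.4 17.2 88.7 -0.  11.2] open 0.049
side worn_wheel_center []
side movement [(array([0.4374, 0.3255, 0.    ]), 0.81)]
side new_wheel_center [(array([ 0.5017, -0.0995,  0.013 ]), 0.78)]
side hub 131 [0.439  0.3274 0.0305] [0.43880458 0.32603506 0.03007497]
[0.499  0.3209 0.0679] 32
[0.3913 0.2907 0.0676] 33
[0.4878 0.3629 0.0678] 36
[0.38   0.3332 0.0676] 39
side wheel 931 ((440.0483093261719, 321.5747985839844), 41.78580856323242)
top worn_wheel_center [(array([0.4447, 0.3269, 0.022 ]), 0.64)]
top movement [(array([0.4348, 0.3264, 0.    ]), 0.73)]
top new_wheel_center [(array([ 0.5051, -0.0948,  0.013 ]), 0.83)]
top hub 68 [0.4398 0.3247 0.0306] [0.43977868 0.32450737 0.02979299]
[0.5    0.3196 0.068 ] 18
[0.4881 0.3617 0.0676] 19
[0.3922 0.2898 0.0672] 20
[0.3798 0.3322 0.0671] 18
top wheel 542 ((438.54180908203125, 328.2611999511719), 39.99140548706055)
```

View pics/s8z.png

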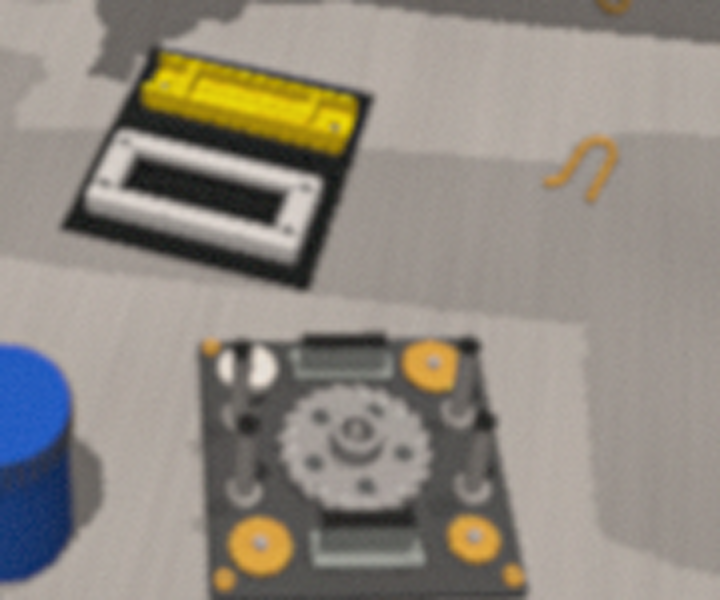

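View pics/top8.png

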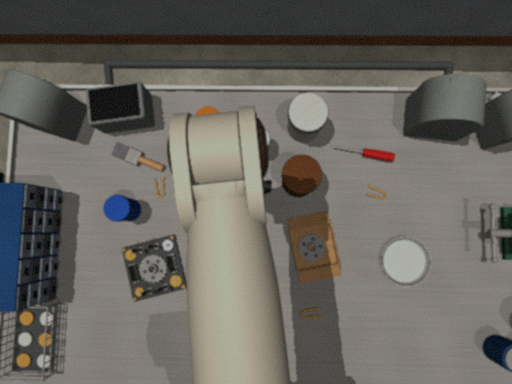

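Run:
```python
from h import *
st()
plan(.4398,.3257,.190,85.7,(.6456,.0776,.2275,85.7))
```

```text
t 13.02 pos [0.6441 0.0772 0.2284] rot [-90.02  -0.    85.63] F [ 0.5 -0.1  1. ] q [ 6.8 17.9 16.7 88.8 -0.  11.2] open 0.0493
shift cm [23.2   3.75 22.38] rot y -0.0
```

>>> arm_command(
  rows=[2.5,0,2.4,0,0,0,0,5,0,4.8,0,0,0,0,8,0,7.7,0,0,0,0,11,0,10.6,0,0,0,0,14,0,13.5,0,0,0,0,17,1,16.4,0,0,0,0,20,2,19.3,0,0,0,0,22,3,21.2,0,0,0,0,23.2,3.8,22.4,0,0,0,0,23.2,3.8,22.4,0,0,0,0,23.2,3.8,22.4,0,0,0,0,23.2,3.8,22.4,0,0,0,0],
)

```text
time: 14.02
ee_pos: [0.4394, 0.325, 0.1907]
tcp_rot: [-90.1, -0.0, 85.6]
wrist_force: [0.6, -0.1, -0.5]
opening: 0.0426
```

Run:
```python
from h import *
d=imaging.camera("side");st(); cv2.imwrite("pics/s9.png",cv2.resize(d["pixels"][200:370,220:400],None,fx=4,fy=3.5,interpolation=cv2.INTER_CUBIC))
st()
```

```text
t 14.07 pos [0.4398 0.3248 0.1907] rot [-9.006e+01 -4.000e-02  8.557e+01] F [-0.  -0.  -0.2] q [36.5  3.7 -3.8 82.4 -0.  40.9] open 0.0423
t 14.07 pos [0.4398 0.3248 0.1907] rot [-9.006e+01 -4.000e-02  8.557e+01] F [-0.  -0.  -0.2] q [36.5  3.7 -3.8 82.4 -0.  40.9] open 0.0423
```

View pics/s9.png

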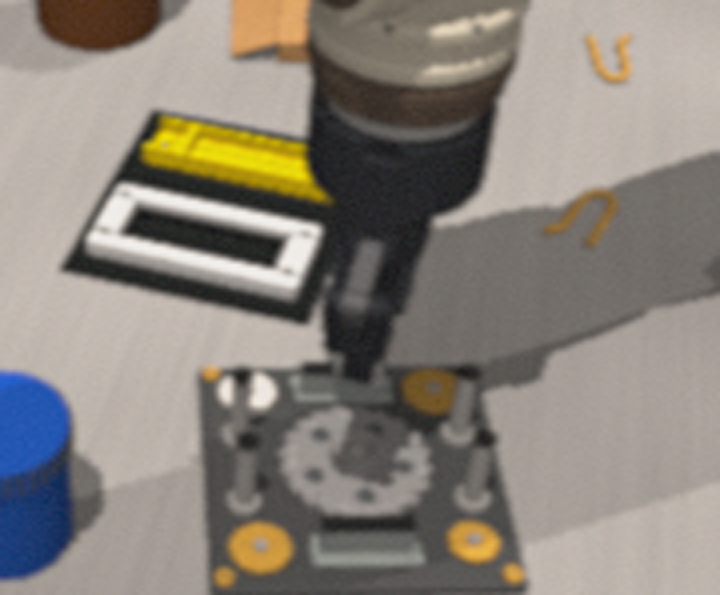

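>>> arm_command(
  rows=[0,4,0,0,0,0,0,0,7,0,0,0,0,0,0,9,0,0,0,0,0,0,9.8,0,0,0,0,0,0,9.8,0,0,0,0,0,0,9.8,0,0,0,0,0,0,9.8,0,0,0,0,-1,0,9.8,0,0,0,0,-1,0,9.8,0,0,0,0,-1,0,9.8,0,0,0,0,-1,0,9.8,0,0,0,0,-1],
  force=40,
)

```text
time: 14.98
ee_pos: [0.4401, 0.3257, 0.0939]
tcp_rot: [-90.1, -0.1, 85.6]
wrist_force: [-0.0, -2.9, 6.3]
opening: 0.0254
```

Run:
```python
from h import *
st()
plan(.4705,-.3505,.22,85.7,(.4398,.3257,.212,85.7))
```

```text
t 14.98 pos [0.4401 0.3257 0.0939] rot [-9.014e+01 -7.000e-02  8.560e+01] F [-0.  -2.9  6.3] q [ 36.5   5.8 -12.4  71.7  -0.   40.9] open 0.0254
shift cm [-67.2   -0.8   -8.13] rot y -0.0
```

>>> arm_command(
  rows=[0,-0.5,0,0,0,0,-1,0,-1.5,0,0,0,0,-1,0,-3,0,0,0,0,-1,0,-6,0,0,0,0,-1,0,-10,0,0,0,0,-1,0,-12,0,0,0,0,-1,0,-12,0,0,0,0,-1],
)

```text
time: 15.57
ee_pos: [0.4404, 0.3265, 0.2185]
tcp_rot: [-90.4, -0.3, 85.6]
wrist_force: [0.2, 0.5, -0.5]
opening: 0.0254
```

Run:
```python
from h import *
st()
d=imaging.camera("side");np.savez("side10.npz",**d); cv2.imwrite("pics/s10.png",cv2.resize(d["pixels"][200:370,220:400],None,fx=4,fy=3.5,interpolation=cv2.INTER_CUBIC))
```

```text
t 15.57 pos [0.4404 0.3265 0.2185] rot [-90.36  -0.33  85.62] F [ 0.2  0.5 -0.5] q [36.5  3.4 -1.  85.1  0.  40.9] open 0.0254
```

View pics/s10.png

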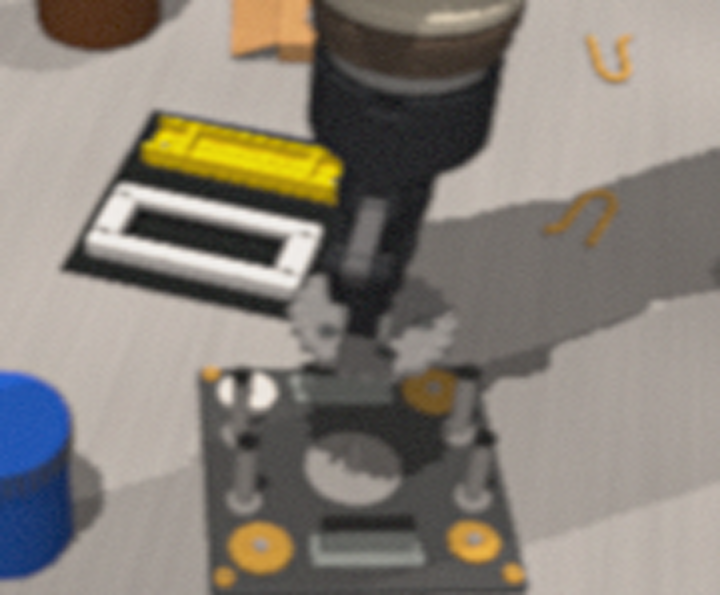

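>>> arm_command(
  rows=[-2,0,-0.2,0,0,0,-1,-5,0,-0.6,0,0,0,-1,-9,0,-1.1,0,0,0,-1,-13,0,-1.6,0,0,0,-1,-17,0,-2.1,0,0,0,-1,-21,0,-2.5,0,0,0,-1,-25,0,-3,0,0,0,-1,-29,0,-3.5,0,0,0,-1,-33,0,-4,0,0,0,-1,-37,0,-4.5,0,0,0,-1,-41,0,-5,0,0,0,-1,-45,0,-5.4,0,0,0,-1],
)

```text
time: 16.62
ee_pos: [0.4579, -0.1292, 0.211]
tcp_rot: [-89.9, -0.0, 85.6]
wrist_force: [1.2, 0.3, -1.4]
opening: 0.0251
```

>>> arm_command(
  rows=[-4,0,-0.5,0,0,0,-1,-8,0,-1,0,0,0,-1,-12,0,-1.5,0,0,0,-1,-16,0,-1.9,0,0,0,-1,-19,0,-2.3,0,0,0,-1,-21,0,-2.6,0,0,0,-1,-22.2,0,-2.7,0,0,0,-1,-22.2,0,-2.7,0,0,0,-1,-22.2,0,-2.7,0,0,0,-1,-22.2,0,-2.7,0,0,0,-1],
)

```text
time: 17.45
ee_pos: [0.4686, -0.3497, 0.2116]
tcp_rot: [-90.0, -0.0, 85.7]
wrist_force: [0.6, 0.0, -1.9]
opening: 0.0254
```

Run:
```python
from h import *
d=imaging.camera("side");st();cv2.imwrite("pics/s11.png",cv2.resize(d["pixels"][100:250,220:420],None,fx=4,fy=4,interpolation=cv2.INTER_CUBIC))
plan(.4705,-.3505,.212,85.7)
```

```text
t 17.5 pos [ 0.4687 -0.3496  0.2119] rot [-8.999e+01 -2.000e-02  8.568e+01] F [ 0.4  0.5 -2.1] q [-36.7   8.9   4.2  85.3   0.  -32.4] open 0.0257
shift cm [-0.08 -0.01 -0.19] rot y -0.02
```

View pics/s11.png

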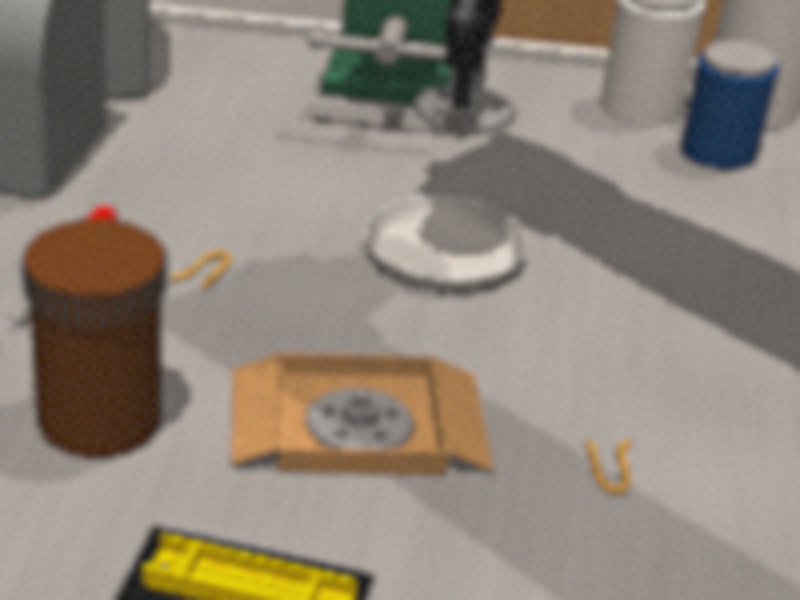

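Lower into the pan (12.8 cm), release, rise.

>>> arm_command(
  rows=[0,4,-0.1,0,0,0,-1,0,8,-0.1,0,0,0,-1,0,11,-0.1,0,0,0,-1,0,12.2,-0.1,0,0,0,-1,0,12.6,-0.1,0,0,0,-1,0,12.8,-0.1,0,0,0,-1,0,12.8,-0.1,0,0,0,-1,0,12.8,-0.1,0,0,0,-1],
)

```text
time: 18.17
ee_pos: [0.4704, -0.3511, 0.0856]
tcp_rot: [-90.1, 0.1, 85.6]
wrist_force: [0.1, -0.8, -1.2]
opening: 0.0254
```

>>> arm_command(
  rows=[0,0,0,0,0,0,-0.2,0,0,0,0,0,0,0,0,0,0,0,0,0,0,0,0,0,0,0,0,0,0,-3,0,0,0,0,0,0,-7,0,0,0,0,0,0,-10,0,0,0,0,0,0,-10,0,0,0,0,0,0,-10,0,0,0,0,0],
)

```text
time: 18.92
ee_pos: [0.4703, -0.3515, 0.1863]
tcp_rot: [-90.2, 0.1, 85.6]
wrist_force: [-0.4, 0.1, -1.0]
opening: 0.0429
```

Run:
```python
from h import *
d=imaging.camera("side");st();cv2.imwrite("pics/s12.png",cv2.resize(d["pixels"][100:250,220:420],None,fx=4,fy=4,interpolation=cv2.INTER_CUBIC))
plan(.5018,-.1000,.185,85.7,(.4702,-.3505,.184,85.7))
```

```text
t 18.97 pos [ 0.4698 -0.351   0.1844] rot [-9.006e+01  4.000e-02  8.561e+01] F [-0.1  0.4 -1.2] q [-36.8   9.2   1.5  82.2   0.  -32.4] open 0.0425
shift cm [25.22 -0.1  -1.27] rot y -0.0
```

View pics/s12.png

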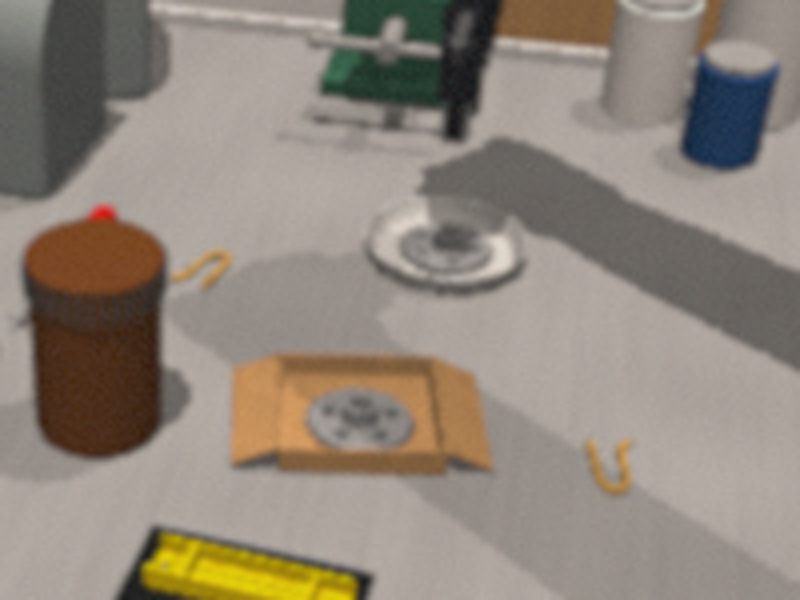

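The worn wheel lies flat in the pan. Next: the exposed arbor and the new wheel.

Run:
```python
from h import *
im=[]
for c in("top","side"):
    d=imaging.camera(c); np.savez(f"{c}13.npz",**d); P=cloud(d)
    r=np.hypot(P[...,0]-.44,P[...,1]-.326)
    n=(r<.02)&(P[...,2]>.016)&(P[...,2]<.04); print(c,"arbor",n.sum(),P[n].mean(0).round(4),P[n].round(4).tolist()[:40] if n.sum()<40 else '')
    n=(r<.12)&(P[...,2]>.062)&(P[...,2]<.075)
    k,lab,s,cc=cv2.connectedComponentsWithStats(n.astype(np.uint8))
    print("posts",np.mean([P[lab==i].mean(0) for i in range(1,k)],0).round(4),k)
    n=(np.hypot(P[...,0]-.502,P[...,1]+.1)<.05)&(P[...,2]>.017)&(P[...,2]<.03);print("newhub",P[n].mean(0),(P[n].max(0)+P[n].min(0))/2)
    hsv=cv2.cvtColor(d["pixels"],cv2.COLOR_BGR2HSV)
    n=((np.hypot(P[...,0]-.502,P[...,1]+.1)<.06)&(hsv[...,1]<60)).astype(np.uint8)
    cs=max(cv2.findContours(n,cv2.RETR_EXTERNAL,cv2.CHAIN_APPROX_NONE)[0],key=cv2.contourArea)[:,0]
    W=np.array([pix2w(d,p,.009)[:2] for p in cs])*1000; print("newwheel ell",cv2.fitEllipse(W.astype(np.float32)))
    u0,v0,u1,v1=(120,230,190,305) if c=="top" else (260,290,360,375)
    im.append(cv2.resize(d["pixels"][v0:v1,u0:u1],(390,420),interpolation=cv2.INTER_CUBIC))
    print(proj(d,[[.4398,.3260,.035],[.4398,.326,.012]]))
cv2.imwrite("pics/arb.png",np.hstack(im))
```

```text
top arbor 16 [0.4396 0.3246 0.027 ] [[0.4436, 0.3265, 0.0301], [0.4437, 0.3238, 0.0304], [0.4434, 0.3222, 0.0268], [0.4428, 0.3213, 0.0205], [0.4414, 0.3278, 0.0342], [0.4411, 0.3261, 0.0313], [0.441, 0.3239, 0.0297], [0.4408, 0.3219, 0.0274], [0.4404, 0.3206, 0.0225], [0.4387, 0.3279, 0.0336], [0.4385, 0.3235, 0.0306], [0.4382, 0.3217, 0.0276], [0.4375, 0.3212, 0.0203], [0.435, 0.3283, 0.0233], [0.4355, 0.3243, 0.0274], [0.4316, 0.333, 0.0163]]
posts [0.4401 0.3259 0.0673] 5
newhub [ 0.50081877 -0.09260597  0.02185103] [ 0.4967349  -0.08123067  0.02176348]
newwheel ell ((502.49945068359375, -100.8061752319336), (69.58708190917969, 70.1864242553711), 93.32756042480469)
[[150.56820156 268.64502082]
 [153.18475663 267.79237883]]
side arbor 33 [0.4399 0.329  0.0267] [[0.4411, 0.3273, 0.036], [0.4392, 0.3257, 0.0345], [0.4428, 0.3268, 0.0316], [0.4409, 0.3272, 0.0328], [0.4389, 0.3277, 0.0342], [0.4371, 0.326, 0.0326], [0.4426, 0.3269, 0.0286], [0.4406, 0.3285, 0.0315], [0.4385, 0.3302, 0.0343], [0.4368, 0.3273, 0.0312], [0.4442, 0.3285, 0.0269], [0.4423, 0.3283, 0.0273], [0.4403, 0.33, 0.0303], [0.4383, 0.3299, 0.0308], [0.4365, 0.3277, 0.0286], [0.4441, 0.3277, 0.0226], [0.4418, 0.3328, 0.0303], [0.44, 0.331, 0.0286], [0.438, 0.3308, 0.0289], [0.4362, 0.3295, 0.0278], [0.4438, 0.3288, 0.021], [0.4418, 0.3297, 0.0229], [0.4397, 0.3314, 0.0258], [0.4378, 0.3309, 0.0259], [0.436, 0.3281, 0.0228], [0.4436, 0.3284, 0.0172], [0.4415, 0.3309, 0.0214], [0.4396, 0.3306, 0.0216], [0.4377, 0.3289, 0.0199], [0.4358, 0.3288, 0.0204], [0.4413, 0.3297, 0.0165], [0.4393, 0.3304, 0.0181], [0.4374, 0.3308, 0.0194]]
posts [0.4395 0.3269 0.0676] 5
newhub [ 0.49952952 -0.09122236  0.02117967] [ 0.4958666  -0.08353967  0.02173844]
newwheel ell ((502.7222595214844, -100.1005859375), (66.51134490966797, 71.82906341552734), 101.81146240234375)
[[308.70910033 325.93017767]
 [307.90199235 332.98436142]]
```

View pics/arb.png

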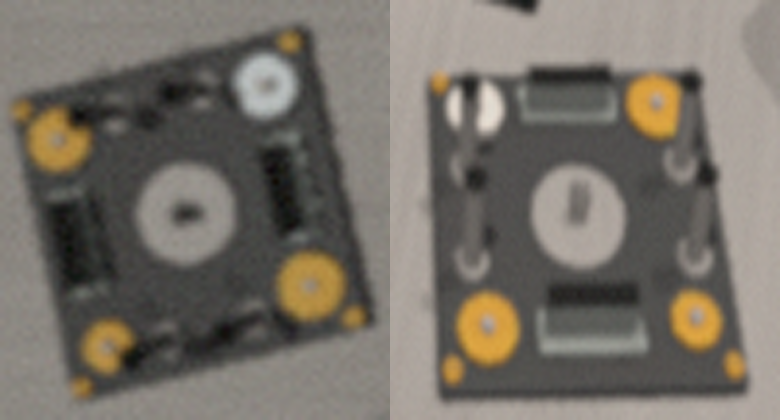

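>>> arm_command(
  rows=[3,0,-0.1,0,0,0,0,7,0,-0.3,0,0,0,0,11,0,-0.6,0,0,0,0,15,0,-0.8,0,0,0,0,19,0,-1,0,0,0,0,22.5,0,-1.2,0,0,0,0,24.6,0,-1.3,0,0,0,0,25.2,0,-1.3,0,0,0,0,25.2,0,-1.3,0,0,0,0,25.2,0,-1.3,0,0,0,0,25.2,0,-1.3,0,0,0,0],
)

```text
time: 19.98
ee_pos: [0.5016, -0.1016, 0.1833]
tcp_rot: [-89.9, 0.0, 85.6]
wrist_force: [0.7, -0.2, -0.1]
opening: 0.0425
```

Run:
```python
from h import *
d=imaging.camera("side");st();cv2.imwrite("pics/s14.png",cv2.resize(d["pixels"][150:250,240:380],None,fx=5,fy=5,interpolation=cv2.INTER_CUBIC))
plan(.5022,-.1005,.0849,85.7)
```

```text
t 20.03 pos [ 0.5016 -0.1017  0.1835] rot [-8.996e+01  1.000e-02  8.553e+01] F [ 0.   0.5 -0.9] q [-11.5  -0.9  -9.3  81.7  -0.   -7. ] open 0.0429
shift cm [ 0.13  9.86 -0.05] rot y -0.17
```

View pics/s14.png

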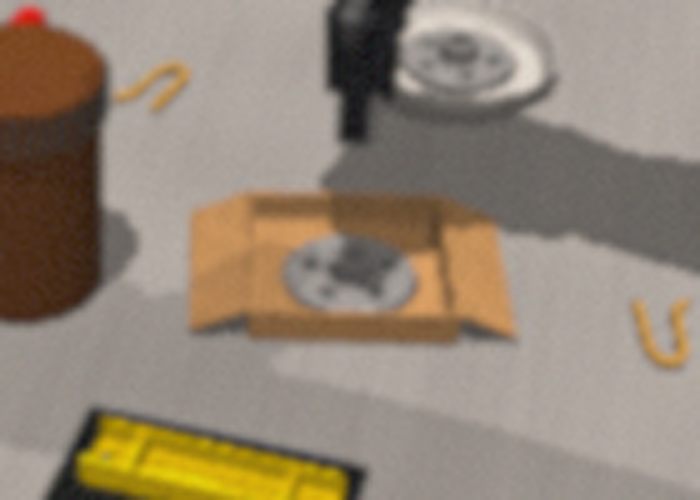

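>>> arm_command(
  rows=[0,4,0,0,0,0,0,0,7,0,0,0,0,0,0,9,0,0,0,0,0,0,9.7,0,0,0,0,0,0,9.9,0,0,0,0,0,0,9.9,0,0,0,0,0,0,9.9,0,0,0,0,-1,0,9.9,0,0,0,0,-1,0,9.9,0,0,0,0,-1,0,9.9,0,0,0,0,-1,0,9.9,0,0,0,0,-1],
)

```text
time: 20.95
ee_pos: [0.5027, -0.101, 0.0868]
tcp_rot: [-90.2, 0.1, 85.6]
wrist_force: [-1.6, -1.3, 7.3]
opening: 0.0243
```

>>> arm_command(
  rows=[0,-0.5,0,0,0,0,-1,0,-1.5,0,0,0,0,-1,0,-4,0,0,0,0,-1,0,-8,0,0,0,0,-1,0,-11,0,0,0,0,-1,0,-13,0,0,0,0,-1,0,-13,0,0,0,0,-1,0,-13,0,0,0,0,-1],
)

```text
time: 21.62
ee_pos: [0.5024, -0.1006, 0.2166]
tcp_rot: [-90.2, 0.0, 85.6]
wrist_force: [0.2, -0.8, -2.8]
opening: 0.0243
```

Run:
```python
from h import *
d=imaging.camera("side");st();cv2.imwrite("pics/s15.png",cv2.resize(d["pixels"][100:250,240:380],None,fx=5,fy=4,interpolation=cv2.INTER_CUBIC))
plan(.4400,.3260,.215,85.7,(.5022,-.1005,.215,85.7))
plan(.4400,.3260,.215,85.7)
```

```text
t 21.67 pos [ 0.5018 -0.1005  0.215 ] rot [-90.02   0.    85.62] F [ 0.   0.6 -1.7] q [-11.3  -1.1  -6.   85.1   0.   -6.9] open 0.0245
shift cm [42.06 -0.    9.4 ] rot y -0.0
shift cm [42.05  0.    9.42] rot y -0.08
```

View pics/s15.png

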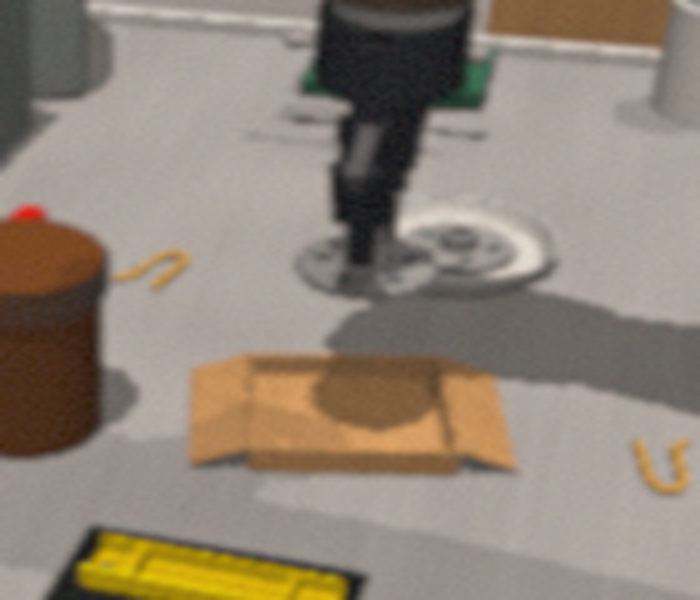

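>>> arm_command(
  rows=[3,0,0.7,0,0,0,-1,7,0,1.6,0,0,0,-1,11,0,2.5,0,0,0,-1,15,0,3.4,0,0,0,-1,19,0,4.2,0,0,0,-1,23,0,5.1,0,0,0,-1,27,0,6,0,0,0,-1,31,0,6.9,0,0,0,-1,35,0,7.8,0,0,0,-1,38,0,8.5,0,0,0,-1,40.5,0,9,0,0,0,-1,42.05,0,9.4,0,0,0,-1],
)

```text
time: 22.67
ee_pos: [0.439, 0.3281, 0.2129]
tcp_rot: [-89.9, 0.1, 85.7]
wrist_force: [0.2, -0.2, -1.5]
opening: 0.0248
```

>>> arm_command(
  rows=[0,2,0,0,0,0,-1,0,5,0,0,0,0,-1,0,7,0,0,0,0,-1,0,8,0,0,0,0,-1,0,8,0,0,0,0,-1,0,8,0,0,0,0,-1,0,8,0,0,0,0,-1],
)

```text
time: 23.25
ee_pos: [0.4407, 0.326, 0.1361]
tcp_rot: [-90.1, -0.0, 85.6]
wrist_force: [0.5, -0.1, -1.2]
opening: 0.0246
```

Run:
```python
from h import *
d=imaging.camera("side");st();np.savez("side16.npz",**d);cv2.imwrite("pics/s16.png",cv2.resize(d["pixels"][260:370,240:380],None,fx=5,fy=5,interpolation=cv2.INTER_CUBIC))
plan(.4400,.3260,.131,85.7)
P=cloud(d); r=np.hypot(P[...,0]-.44,P[...,1]-.326)
n=(r<.05)&(P[...,2]>.045)&(P[...,2]<.062); print(n.sum(),P[n].mean(0)); 
hsv=cv2.cvtColor(d["pixels"],cv2.COLOR_BGR2HSV)
n2=n&(hsv[...,2]>80);Q=P[n2];print(len(Q),np.linalg.lstsq(np.c_[Q[:,:2]-[.44,.326],np.ones(len(Q))],Q[:,2],rcond=None)[0],cv2.minEnclosingCircle((Q[:,:2]*1000).astype(np.float32)))
```

```text
t 23.3 pos [0.4408 0.3261 0.1364] rot [-9.009e+01 -8.000e-02  8.560e+01] F [ 0.6 -0.5 -1.2] q [36.5  4.7 -8.7 76.4  0.  40.9] open 0.0238
shift cm [-0.02  0.54  0.08] rot y -0.1
679 [0.43674657 0.33668918 0.05821272]
582 [-0.00153127 -0.01648638  0.05833977] ((440.1430358886719, 326.73858642578125), 38.68320846557617)
```

View pics/s16.png

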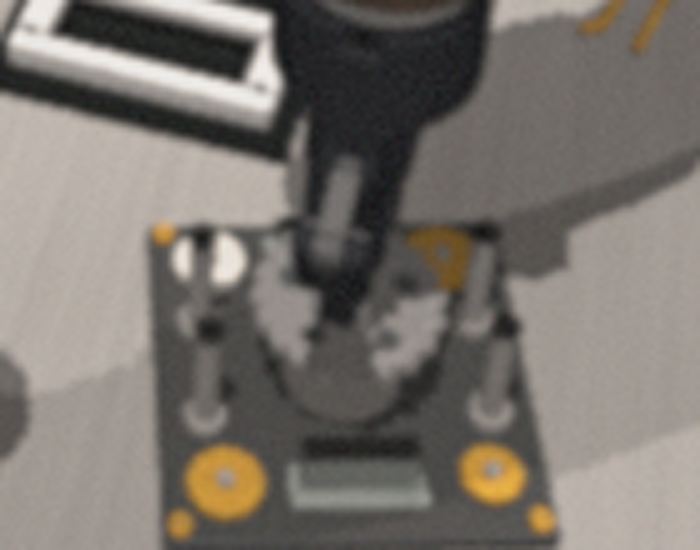

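The wheel's circle fits at (0.4401, 0.3267) against the arbor/post centre (0.4395, 0.3269) in the same camera, so it is aligned within a millimetre and level. Lowering in stages.

>>> arm_command(
  rows=[0,0.5,0,0,0,0,-1,0,1,0,0,0,0,-1,0,1.5,0,0,0,0,-1,0,2,0,0,0,0,-1,0,2.5,0,0,0,0,-1,0,2.5,0,0,0,0,-1],
)

```text
time: 23.8
ee_pos: [0.4398, 0.3255, 0.1084]
tcp_rot: [-89.9, 0.1, 85.6]
wrist_force: [-0.6, -0.8, -0.6]
opening: 0.0244
```

>>> arm_command(
  rows=[0,0.4,0,0,0,0,-1,0,0.8,0,0,0,0,-1,0,1.1,0,0,0,0,-1,0,1.3,0,0,0,0,-1,0,1.4,0,0,0,0,-1,0,1.4,0,0,0,0,-1,0,1.4,0,0,0,0,-1],
)

```text
time: 24.38
ee_pos: [0.4403, 0.3259, 0.096]
tcp_rot: [-90.0, -0.0, 85.6]
wrist_force: [0.6, 0.5, -1.0]
opening: 0.0245
```

>>> arm_command(
  rows=[0,0.1,0,0,0,0,-1,0,0.15,0,0,0,0,-1,0,0.15,0,0,0,0,-1,0,0.15,0,0,0,0,-1],
)

```text
time: 24.72
ee_pos: [0.4403, 0.326, 0.0958]
tcp_rot: [-90.0, -0.0, 85.6]
wrist_force: [-3.7, -3.2, 9.0]
opening: 0.0247
```

Contact with the boss (9 N). Release and retreat.

>>> arm_command(
  rows=[0,0,0,0,0,0,-0.3,0,0,0,0,0,0,0,0,0,0,0,0,0,0,0,0,0,0,0,0,0,0,-2,0,0,0,0,0,0,-5,0,0,0,0,0,0,-9,0,0,0,0,0,0,-13,0,0,0,0,0,0,-15,0,0,0,0,0,-6,-15,-2,0,0,0,0,-10,-15,-6,0,0,0,0,-10,-15,-6,0,0,0,0],
)

```text
time: 25.72
ee_pos: [0.4929, 0.2203, 0.2451]
tcp_rot: [-90.1, -0.0, 85.7]
wrist_force: [-0.4, -0.6, -0.3]
opening: 0.0428
```

Run:
```python
from h import *
st()
d=imaging.camera("side");st();np.savez("side17.npz",**d);cv2.imwrite("pics/s17.png",cv2.resize(d["pixels"][220:370,240:380],None,fx=5,fy=4,interpolation=cv2.INTER_CUBIC))
P=cloud(d); r=np.hypot(P[...,0]-.44,P[...,1]-.326)
n=(r<.036)&(r>.02);Q=P[n];Q=Q[(Q[:,2]>.015)&(Q[:,2]<.024)];print(len(Q),np.linalg.lstsq(np.c_[Q[:,:2]-[.44,.326],np.ones(len(Q))],Q[:,2],rcond=None)[0])
hsv=cv2.cvtColor(d["pixels"],cv2.COLOR_BGR2HSV)
for nm,m,c in(("guide",(hsv[...,0]>22)&(hsv[...,0]<34)&(hsv[...,1]>140),(.546,.085)),("bezel",P[...,2]>.0145,(.552,.17))):
    n=m&(np.hypot(P[...,0]-c[0],P[...,1]-c[1])<.075)&(P[...,2]>.008)&(P[...,2]<.03)
    if nm=="bezel": n&=(hsv[...,1]<60)
    print(nm,n.sum(),cv2.minAreaRect((P[n][:,:2]*1000).astype(np.float32)))
```

```text
t 25.72 pos [0.4929 0.2203 0.2451] rot [-9.008e+01 -2.000e-02  8.570e+01] F [-0.4 -0.6 -0.3] q [24.1  2.7  1.2 88.4 -0.  28.4] open 0.0428
t 25.77 pos [0.4955 0.2162 0.2446] rot [-9.012e+01  9.000e-02  8.548e+01] F [ 0.  -5.7 -0.9] q [23.6  2.8  1.2 88.3 -0.1 28.1] open 0.0425
585 [0.00090557 0.00395577 0.01830294]
guide 458 ((543.2377319335938, 86.21085357666016), (37.378971099853516, 127.5127182006836), 84.16966247558594)
bezel 603 ((551.98828125, 170.01852416992188), (62.41019821166992, 127.39158630371094), 85.07615661621094)
```

View pics/s17.png

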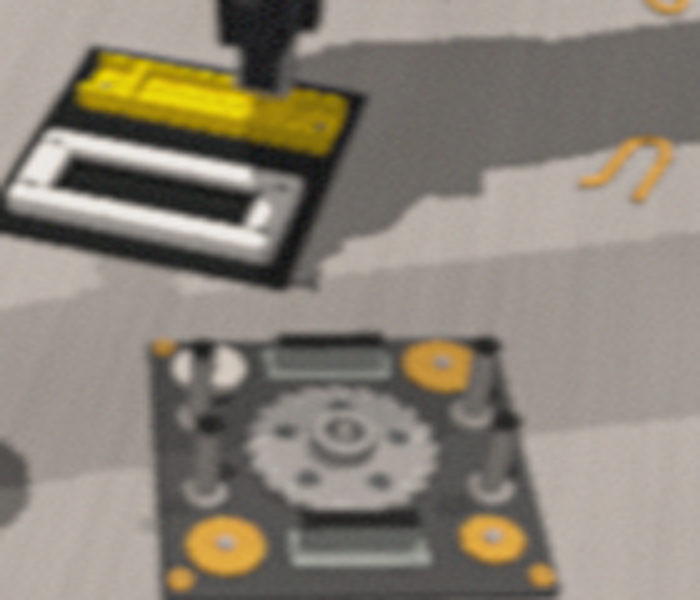

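>>> arm_command(
  rows=[-4,0,0,0,0,0,0.2,-8,0,0,0,0,0,0.2,-12,0,0,0,0,0,0.2,-16,0,0,0,0,0,0.2,-20,0,0,0,0,0,0.2,-24,0,0,0,0,0,0.2,-28,0,0,0,0,0,0.2,-32,0,0,0,0,0,0.2,-36,0,0,0,0,0,0.2,-40,0,0,0,0,0,0.2,-40,0,0,0,0,0,0.2,-40,0,0,0,0,0,0.2],
)

```text
time: 26.77
ee_pos: [0.4614, -0.1791, 0.244]
tcp_rot: [-90.0, -0.0, 85.4]
wrist_force: [0.3, 0.6, 0.4]
opening: 0.0516
```

Run:
```python
from h import *
im=[]
for c in("top","side"):
    d=imaging.camera(c);np.savez(f"{c}18.npz",**d)
    P=cloud(d);hsv=cv2.cvtColor(d["pixels"],cv2.COLOR_BGR2HSV)
    def R(nm,m,h):
        cs=max(cv2.findContours(m.astype(np.uint8),cv2.RETR_EXTERNAL,cv2.CHAIN_APPROX_NONE)[0],key=cv2.contourArea)
        W=np.array([pix2w(d,p,h)[:2] for p in cs[:,0]])*1000
        print(c,nm,"px",cv2.minAreaRect(W.astype(np.float32)),"cloud",cv2.minAreaRect((P[m][:,:2]*1000).astype(np.float32)))
    mt=(np.hypot(P[...,0]-.549,P[...,1]-.13)<.12)
    R("guide",mt&(hsv[...,0]>20)&(hsv[...,0]<36)&(hsv[...,1]>120)&(P[...,2]>.008),.019)
    R("bezel",mt&(hsv[...,1]<60)&(P[...,2]>.012)&(hsv[...,2]>90),.019)
    r=np.hypot(P[...,0]-.44,P[...,1]-.326)
    n=(r<.12)&(P[...,2]>.062)&(P[...,2]<.075)
    k,lab,s,cc=cv2.connectedComponentsWithStats(n.astype(np.uint8))
    print("posts",np.mean([P[lab==i].mean(0) for i in range(1,k)],0).round(4),k)
    n=(r<.03)&(P[...,2]>.024)&(P[...,2]<.04); print(c,"hub",P[n].mean(0).round(4))
d=np.load("top18.npz")["pixels"];cv2.imwrite("pics/t18.png",cv2.resize(d[190:310,110:270],None,fx=5,fy=5,interpolation=cv2.INTER_CUBIC))
st()
```

```text
top guide px ((543.7059326171875, 85.54029083251953), (34.23369216918945, 127.02884674072266), 84.40909576416016) cloud ((543.5533447265625, 85.84414672851562), (34.13353729248047, 127.03485870361328), 84.5422134399414)
top bezel px ((552.799072265625, 169.19833374023438), (58.40506362915039, 127.23026275634766), 84.72978973388672) cloud ((552.9439697265625, 170.02943420410156), (58.76231384277344, 127.92475128173828), 85.19000244140625)
posts [0.4401 0.3257 0.0675] 5
top hub [0.4404 0.3251 0.0304]
side guide px ((541.9577026367188, 92.0043716430664), (46.81888198852539, 129.7188720703125), 83.68196105957031) cloud ((543.2225341796875, 86.54457092285156), (39.70649337768555, 128.8846893310547), 83.70551300048828)
side bezel px ((551.60693359375, 174.1260986328125), (63.4801025390625, 128.16464233398438), 84.72209167480469) cloud ((552.3104858398438, 170.31500244140625), (62.45435333251953, 128.37835693359375), 84.30722045898438)
posts [0.4395 0.3269 0.0678] 5
side hub [0.4395 0.3279 0.0304]
t 26.87 pos [ 0.4618 -0.1769  0.2442] rot [-8.998e+01 -2.000e-02  8.559e+01] F [ 0.  -0.   0.1] q [-21.   -3.4  -5.   88.4   0.  -16.6] open 0.0514
```

View pics/t18.png

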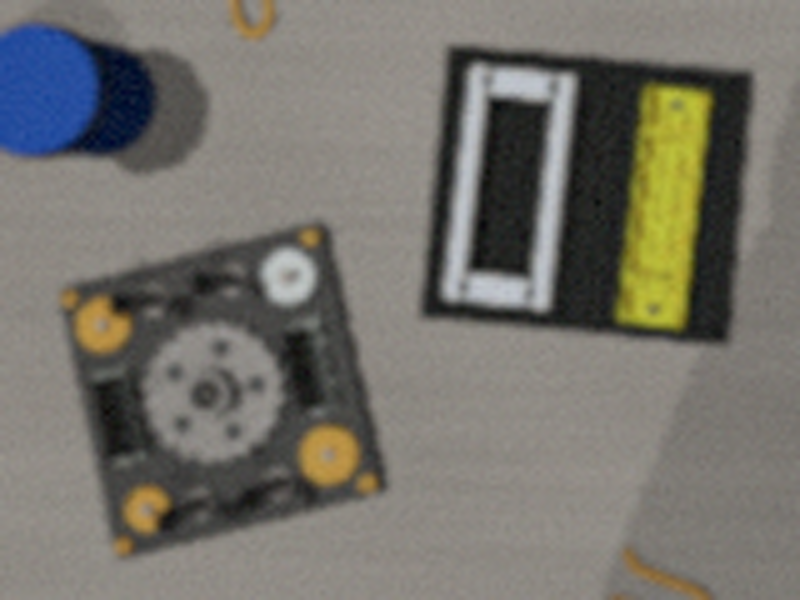

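Run:
```python
from h import *
st();plan(.5438,.0857,.200,84.8)
```

```text
t 26.87 pos [ 0.4618 -0.1769  0.2442] rot [-8.998e+01 -2.000e-02  8.559e+01] F [ 0.  -0.   0.1] q [-21.   -3.4  -5.   88.4   0.  -16.6] open 0.0514
shift cm [26.82  4.42 -6.15] rot y 0.79
```

>>> arm_command(
  rows=[3,0,-0.7,0,0.8,0,0.2,7,0,-1.6,0,0.8,0,0.2,11,0.5,-2.5,0,0.8,0,0.2,15,1.5,-3.5,0,0.8,0,0.2,19,2.5,-4.4,0,0.8,0,0.2,23,3.5,-5.3,0,0.8,0,0.2,25.5,4.2,-5.9,0,0.8,0,0.2,26.8,4.4,-6.15,0,0.8,0,0.2,26.8,4.4,-6.15,0,0.8,0,0.2,26.8,4.4,-6.15,0,0.8,0,0.2,26.8,4.4,-6.15,0,0.8,0,0.2],
)

```text
time: 27.78
ee_pos: [0.5434, 0.0851, 0.2009]
tcp_rot: [-90.0, 0.0, 84.8]
wrist_force: [-0.2, 0.3, 0.3]
opening: 0.0509
```

Run:
```python
from h import *
st();plan(.5438,.0857,.0795,84.8)
```

```text
t 27.78 pos [0.5434 0.0851 0.2009] rot [-9.002e+01  1.000e-02  8.484e+01] F [-0.2  0.3  0.3] q [ 8.9  4.1 -2.2 83.6 -0.  14.1] open 0.0509
shift cm [ 0.07 12.14 -0.04] rot y 0.04
```

>>> arm_command(
  rows=[0,4,0,0,0,0,0.2,0,8,0,0,0,0,0.2,0,10.5,0,0,0,0,0.2,0,11.7,0,0,0,0,0.2,0,12.1,0,0,0,0,0.2,0,12.1,0,0,0,0,0.2,0,12.1,0,0,0,0,-1,0,12.1,0,0,0,0,-1,0,12.1,0,0,0,0,-1,0,12.1,0,0,0,0,-1,0,12.1,0,0,0,0,-1,0,12.1,0,0,0,0,-1],
  force=25,
)

```text
time: 28.78
ee_pos: [0.5448, 0.0853, 0.0817]
tcp_rot: [-90.2, -0.0, 84.8]
wrist_force: [-0.4, -1.7, 7.2]
opening: 0.033
```

>>> arm_command(
  rows=[0,-1,0,0,0,0,-1,0,-3,0,0,0,0,-1,0,-7,0,0,0,0,-1,0,-11,0,0,0,0,-1,0,-14,0,0,0,0,-1,0,-15,0,0,0,0,-1,0,-15,0,0,0,0,-1],
)

```text
time: 29.37
ee_pos: [0.5447, 0.0855, 0.2337]
tcp_rot: [-90.4, -0.1, 84.8]
wrist_force: [0.9, 0.1, -0.8]
opening: 0.0334
```

Run:
```python
from h import *
d=imaging.camera("side");st();cv2.imwrite("pics/s19.png",d["pixels"])
plan(.4400,.3260,.23,15.5)
```

```text
t 29.42 pos [0.5441 0.0854 0.2309] rot [-9.016e+01 -4.000e-02  8.482e+01] F [ 1.1 -0.6 -2. ] q [ 8.9  4.1  1.  86.8  0.  14.1] open 0.0332
shift cm [23.02  0.09 12.54] rot y 69.32
```

View pics/s19.png

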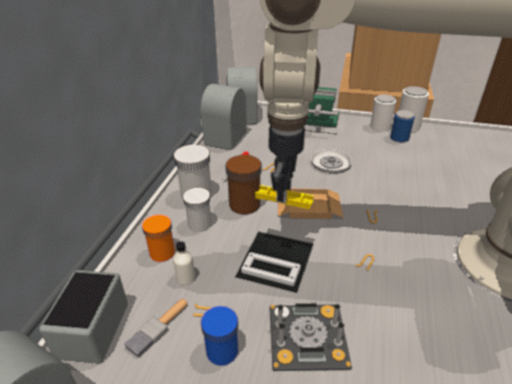

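>>> arm_command(
  rows=[2,0,1.1,0,7,0,-1,4.2,0,2.3,0,14,0,-1,6.6,0,3.6,0,21,0,-1,9,0,4.9,0,28,0,-1,11.4,0,6.2,0,35,0,-1,14,0,7.6,0,42,0,-1,16.6,0,9,0,49,0,-1,19,0,10.3,0,56,0,-1,21.2,0,11.5,0,63,0,-1,22.6,0,12.3,0,69.3,0,-1,23,0,12.55,0,69.3,0,-1,23,0,12.55,0,69.3,0,-1],
)

```text
time: 30.42
ee_pos: [0.4385, 0.3262, 0.2274]
tcp_rot: [-90.1, 0.2, 15.8]
wrist_force: [0.6, 0.3, -1.0]
opening: 0.0333
```

>>> arm_command(
  rows=[0,3,0,0,0,0,-1,0,6,0,0,0,0,-1,0,8,0,0,0,0,-1,0,8,0,0,0,0,-1,0,8,0,0,0,0,-1,0,8,0,0,0,0,-1],
)

```text
time: 30.92
ee_pos: [0.4401, 0.3253, 0.1506]
tcp_rot: [-90.0, -0.1, 15.5]
wrist_force: [-0.4, 0.1, -0.1]
opening: 0.0332
```

Run:
```python
from h import *
d=imaging.camera("side");st();np.savez("side20.npz",**d);cv2.imwrite("pics/s20.png",cv2.resize(d["pixels"][250:370,240:380],None,fx=5,fy=5,interpolation=cv2.INTER_CUBIC))
plan(.4400,.3260,.115,15.5)
P=cloud(d);hsv=cv2.cvtColor(d["pixels"],cv2.COLOR_BGR2HSV)
n=(np.hypot(P[...,0]-.44,P[...,1]-.326)<.1)&(hsv[...,0]>20)&(hsv[...,0]<36)&(hsv[...,1]>120)&(P[...,2]>.06)
print(cv2.minAreaRect((P[n][:,:2]*1000).astype(np.float32)),P[n][:,2].min(),P[n][:,2].max())
```

```text
t 30.97 pos [0.4402 0.3256 0.151 ] rot [-89.96  -0.11  15.54] F [ 0.1  0.1 -0.6] q [ 36.5   4.3  -7.5  78.   -0.  111. ] open 0.0333
shift cm [-0.01  3.6   0.05] rot y 0.04
((439.24755859375, 330.23223876953125), (35.81338882446289, 124.40119934082031), 15.327943801879883) 0.07161062337822388 0.15833294946991372
```

View pics/s20.png

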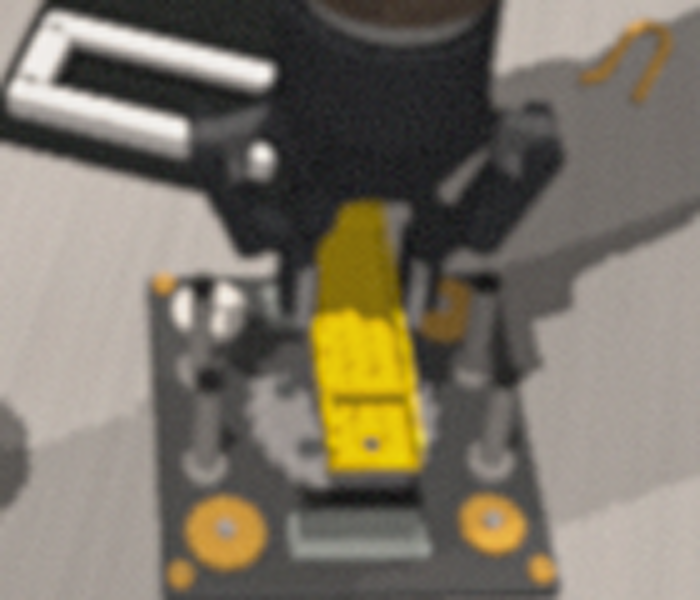

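>>> arm_command(
  rows=[0,1,0,0,0,0,-1,0,2,0,0,0,0,-1,0,3,0,0,0,0,-1,0,3.4,0,0,0,0,-1,0,3.6,0,0,0,0,-1,0,3.6,0,0,0,0,-1,0,3.6,0,0,0,0,-1],
)

```text
time: 31.55
ee_pos: [0.439, 0.3253, 0.1144]
tcp_rot: [-90.0, 0.0, 15.5]
wrist_force: [-6.2, -4.9, 14.6]
opening: 0.0334
```

>>> arm_command(
  rows=[0,-0.05,0,0,0,0,-1,0,-0.08,0,0,0,0,-1,0,-0.08,0,0,0,0,-1],
)

```text
time: 31.8
ee_pos: [0.439, 0.3253, 0.1144]
tcp_rot: [-90.0, 0.0, 15.5]
wrist_force: [-4.5, -2.8, 8.4]
opening: 0.0332
```

Run:
```python
from h import *
d=imaging.camera("side");st();cv2.imwrite("pics/s21.png",cv2.resize(d["pixels"][250:370,240:380],None,fx=5,fy=5,interpolation=cv2.INTER_CUBIC))
```

```text
t 31.85 pos [0.439  0.3253 0.1144] rot [-9.002e+01  5.000e-02  1.553e+01] F [-3.9 -3.   9.1] q [ 36.5   5.2 -10.7  74.2  -0.  111. ] open 0.0332
```

View pics/s21.png

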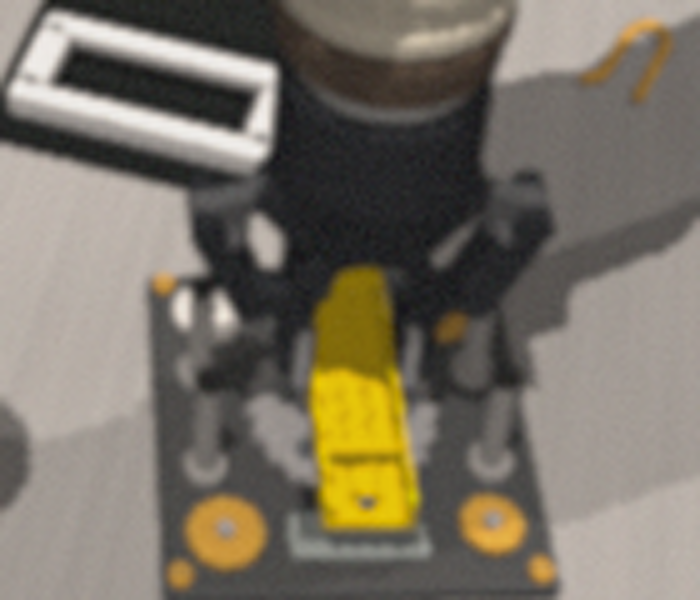

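>>> arm_command(
  rows=[0,0,0,0,0,0,0,0,0,0,0,0,0,0.15,0,0,0,0,0,0,0.15,0,0,0,0,0,0,0.15,0,-3,0,0,0,0,0.15,0,-7,0,0,0,0,0.15,0,-11,0,0,0,0,0.15,0,-13,0,0,0,0,0.15,0,-13,0,0,0,0,0.15],
)

```text
time: 32.6
ee_pos: [0.4406, 0.3265, 0.2497]
tcp_rot: [-89.8, -0.4, 15.5]
wrist_force: [0.6, -0.4, 0.1]
opening: 0.0487
```

Run:
```python
from h import *
st();plan(.5,-.1,.26,85)
```

```text
t 32.6 pos [0.4406 0.3265 0.2497] rot [-89.84  -0.42  15.52] F [ 0.6 -0.4  0.1] q [ 36.5   3.6   2.6  88.6   0.  111. ] open 0.0487
shift cm [ -5.69  -1.03 -42.69] rot y -69.48
```

>>> arm_command(
  rows=[-0.5,0,-4,0,-7,0,1,-1,0,-8,0,-14,0,1,-1.5,0,-12,0,-21,0,1,-2,0,-16,0,-28,0,1,-2.5,0,-20,0,-35,0,1,-3,0,-24,0,-42,0,1,-3.5,0,-28,0,-49,0,1,-4,0,-32,0,-56,0,1,-4.5,0,-36,0,-63,0,1,-5.5,0,-40,0,-69.5,0,1,-5.7,0,-42,0,-69.5,0,1,-5.7,0,-42,0,-69.5,0,1],
)

```text
time: 33.6
ee_pos: [0.4968, -0.0985, 0.2433]
tcp_rot: [-90.0, 0.1, 85.3]
wrist_force: [-0.2, -0.7, 0.1]
opening: 0.0855
```

```bash
cat > m.py <<'E'
from h import *
import sys
def meas(tag):
    for c in("top","side"):
        d=imaging.camera(c);np.savez(f"{c}{tag}.npz",**d)
        P=cloud(d);hsv=cv2.cvtColor(d["pixels"],cv2.COLOR_BGR2HSV)
        r=np.hypot(P[...,0]-.44,P[...,1]-.326)
        def R(nm,m): 
            if m.sum()>20: print(c,nm,m.sum(),cv2.minAreaRect((P[m][:,:2]*1000).astype(np.float32)),P[m][:,2].max().round(4))
        Y=(hsv[...,0]>20)&(hsv[...,0]<36)&(hsv[...,1]>120)
        R("guide",(r<.09)&Y&(P[...,2]>.03)&(P[...,2]<.06))
        mt=(np.hypot(P[...,0]-.549,P[...,1]-.13)<.12)
        R("bezel mat",mt&(hsv[...,1]<60)&(P[...,2]>.012)&(hsv[...,2]>90))
        R("bezel mov",(r<.09)&(P[...,2]>.076)&(P[...,2]<.09)&(hsv[...,1]<60)&(hsv[...,2]>90))
        n=(r<.12)&(P[...,2]>.062)&(P[...,2]<.072)
        k,lab,s,cc=cv2.connectedComponentsWithStats(n.astype(np.uint8))
        print("posts",np.mean([P[lab==i].mean(0) for i in range(1,k)],0).round(4),k-1)
        cv2.imwrite(f"pics/{c}{tag}.png",cv2.resize(d["pixels"][190:310,110:270] if c=="top" else d["pixels"][220:370,200:400],(800,600),interpolation=cv2.INTER_CUBIC))
meas(sys.argv[1]); st()
E
python3 m.py 22; python3 -c "
from h import *
plan(.5528,.1698,.244,85.2)"
```

```text
top guide 645 ((439.24267578125, 327.05670166015625), (38.29887771606445, 128.31141662597656), 15.364109992980957) 0.0556
top bezel mat 553 ((552.7167358398438, 169.91485595703125), (58.46305847167969, 127.67082214355469), 84.65959167480469) 0.0235
posts [0.4402 0.3258 0.0676] 4
side guide 1049 ((437.0794677734375, 327.5671691894531), (38.12439727783203, 128.8803253173828), 15.139008522033691) 0.0558
side bezel mat 679 ((552.0444946289062, 171.10153198242188), (61.85356521606445, 128.18606567382812), 84.87258911132812) 0.0232
posts [0.4396 0.3269 0.0677] 4
t 33.7 pos [ 0.4968 -0.0964  0.2433] rot [-89.94   0.    84.76] F [-0.5 -0.   0.2] q [-11.   -1.8  -3.6  88.3  -0.   -5.7] open 0.085
shift cm [27.02 -0.07 -3.15] rot y -0.44
```

View pics/top22.png

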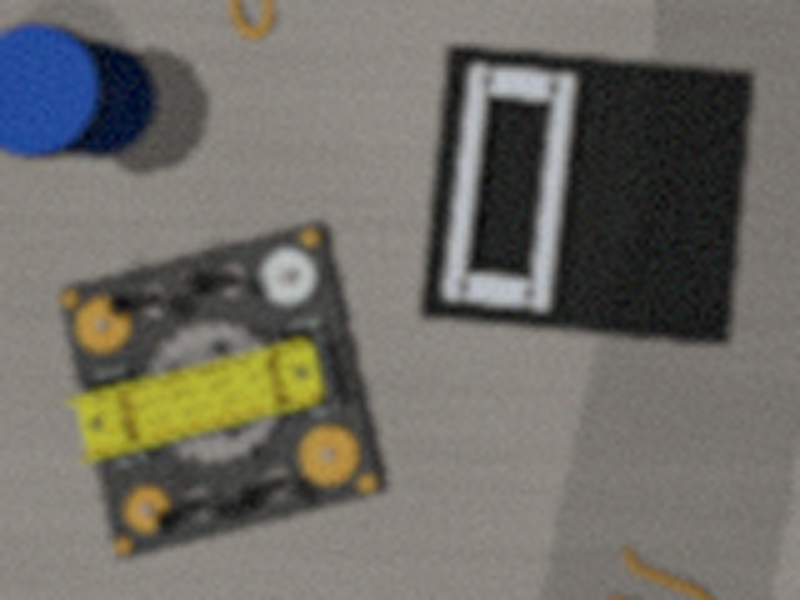

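View pics/side22.png

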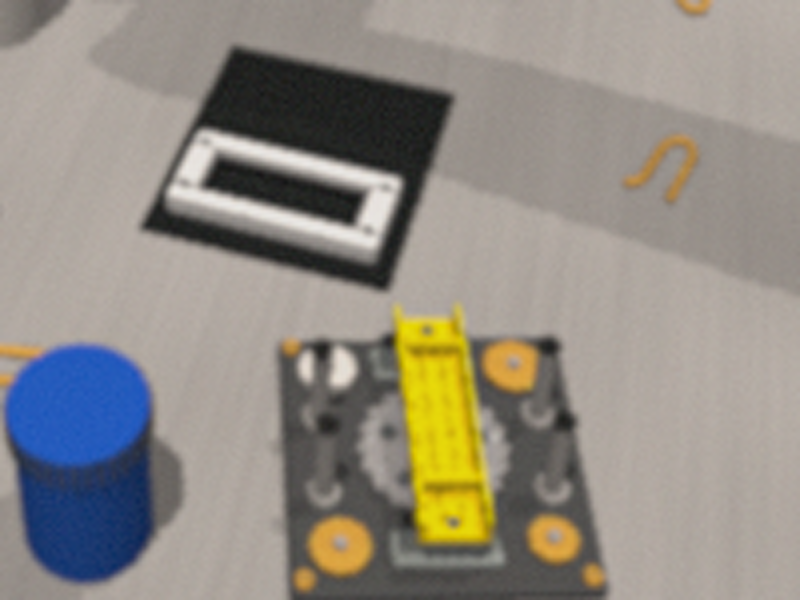

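>>> arm_command(
  rows=[3,0,-0.3,0,0,0,1,7,0,-0.8,0,0,0,1,11,0,-1.2,0,0,0,1,15,0,-1.7,0,0,0,1,19,0,-2.2,0,0,0,1,23,0,-2.6,0,0,0,1,25.5,0,-2.9,0,0,0,1,26.9,0,-3.1,0,0,0,1,26.9,0,-3.1,0,0,0,1,26.9,0,-3.1,0,0,0,1,26.9,0,-3.1,0,0,0,1],
)

```text
time: 34.62
ee_pos: [0.5508, 0.1706, 0.2441]
tcp_rot: [-90.0, 0.0, 85.0]
wrist_force: [0.6, 0.3, 0.0]
opening: 0.0857
```

Run:
```python
from h import *
st();plan(.5526,.1700,.0755,85)
```

```text
t 34.62 pos [0.5508 0.1706 0.2441] rot [-8.998e+01  2.000e-02  8.499e+01] F [0.6 0.3 0. ] q [17.2  7.8  6.6 88.8 -0.  22.2] open 0.0857
shift cm [-0.05 16.86 -0.19] rot y -0.01
```

>>> arm_command(
  rows=[0,4,-0.15,0,0,0,1,0,8,-0.15,0,0,0,1,0,12,-0.15,0,0,0,1,0,15,-0.15,0,0,0,1,0,16.3,-0.15,0,0,0,1,0,16.8,-0.15,0,0,0,1,0,16.8,-0.15,0,0,0,1,0,16.8,-0.15,0,0,0,1],
  force=30,
)

```text
time: 35.28
ee_pos: [0.5536, 0.1707, 0.0783]
tcp_rot: [-90.1, -0.1, 85.0]
wrist_force: [0.1, -0.5, -0.3]
opening: 0.0852
```

>>> arm_command(
  rows=[0,0,0,0,0,0,-1,0,0,0,0,0,0,-1,0,0,0,0,0,0,-1,0,0,0,0,0,0,-1,0,0,0,0,0,0,-1,0,0,0,0,0,0,-1],
)

```text
time: 35.78
ee_pos: [0.5535, 0.1711, 0.0782]
tcp_rot: [-90.2, -0.0, 85.0]
wrist_force: [-0.3, -1.7, 7.2]
opening: 0.0568
```

>>> arm_command(
  rows=[0,-1,0,0,0,0,-1,0,-3,0,0,0,0,-1,0,-7,0,0,0,0,-1,0,-11,0,0,0,0,-1,0,-15,0,0,0,0,-1,0,-17,0,0,0,0,-1,0,-17,0,0,0,0,-1,0,-17,0,0,0,0,-1],
)

```text
time: 36.45
ee_pos: [0.553, 0.1711, 0.2482]
tcp_rot: [-90.2, -0.1, 85.0]
wrist_force: [0.6, -0.2, -1.8]
opening: 0.0573
```

Run:
```python
from h import *
d=imaging.camera("side");st();cv2.imwrite("pics/s23.png",cv2.resize(d["pixels"][130:370,200:400],(600,600)))
plan(.4400,.3260,.245,105.5)
```

```text
t 36.5 pos [0.5526 0.1709 0.2463] rot [-9.001e+01 -1.000e-02  8.502e+01] F [-0.7  0.3 -2.9] q [17.2  8.1  7.1 89.   0.  22.2] open 0.0571
shift cm [14.47  0.13 12.56] rot y -20.48
```

View pics/s23.png

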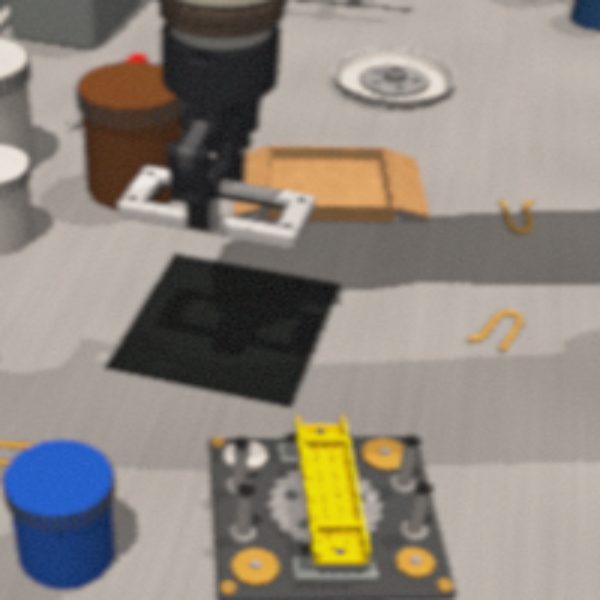

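>>> arm_command(
  rows=[2,0,1.7,0,-4,0,-1,4.5,0,3.9,0,-8,0,-1,7,0,6.1,0,-12,0,-1,9.5,0,8.2,0,-16,0,-1,12,0,10.4,0,-20,0,-1,13.7,0,11.9,0,-20.5,0,-1,14.45,0,12.55,0,-20.5,0,-1,14.45,0,12.55,0,-20.5,0,-1,14.45,2,12.55,0,-20.5,0,-1,14.45,5,12.55,0,-20.5,0,-1,14.45,7,12.55,0,-20.5,0,-1,14.45,7,12.55,0,-20.5,0,-1],
)

```text
time: 37.5
ee_pos: [0.4391, 0.3236, 0.1708]
tcp_rot: [-89.6, 0.2, 105.4]
wrist_force: [-0.0, 0.0, -2.0]
opening: 0.0567
```

>>> arm_command(
  rows=[0,0,0,0,0,0,-1,0,0,0,0,0,0,-1],
)

```text
time: 37.67
ee_pos: [0.4408, 0.3253, 0.1772]
tcp_rot: [-90.0, -0.0, 105.5]
wrist_force: [0.7, 0.3, -1.2]
opening: 0.0572
```

Run:
```python
from h import *
d=imaging.camera("side");st();np.savez("side24.npz",**d);cv2.imwrite("pics/s24.png",cv2.resize(d["pixels"][230:370,230:380],(700,600),interpolation=cv2.INTER_CUBIC))
plan(.4400,.3260,.1432,105.5)
P=cloud(d);hsv=cv2.cvtColor(d["pixels"],cv2.COLOR_BGR2HSV); r=np.hypot(P[...,0]-.44,P[...,1]-.326)
m=(r<.09)&(P[...,2]>.085)&(P[...,2]<.13)&(hsv[...,1]<60)&(hsv[...,2]>110); print(m.sum(),cv2.minAreaRect((P[m][:,:2]*1000).astype(np.float32)),np.percentile(P[m][:,2],[1,50,99]))
```

```text
t 37.72 pos [0.441  0.3256 0.1777] rot [-9.0100e+01 -3.0000e-02  1.0547e+02] F [-0.7 -0.3 -0.4] q [36.4  4.  -4.9 81.  -0.  21. ] open 0.0576
shift cm [0.06 3.45 0.08] rot y -0.03
1060 ((439.4743347167969, 327.14544677734375), (127.86328125, 67.85152435302734), 15.500541687011719) [0.10413937 0.11725132 0.12085098]
```

View pics/s24.png

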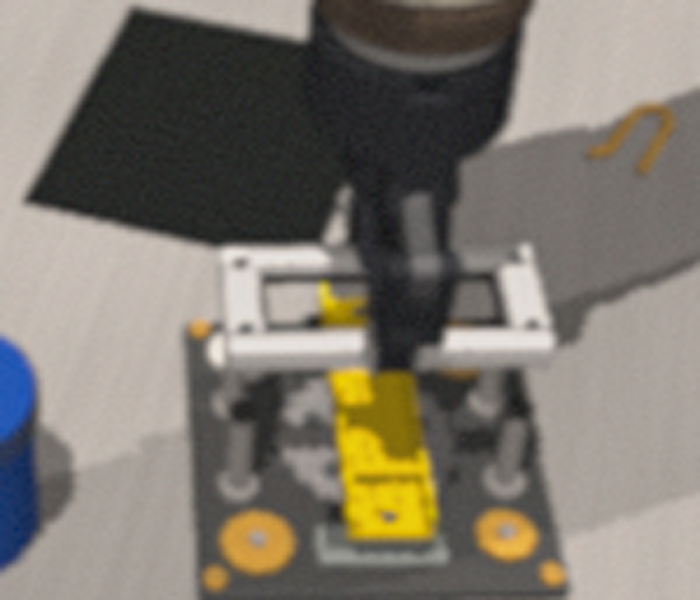

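Bezel centre (0.4395, 0.3271), yaw 15.5°, against the posts at (0.4396, 0.3269): lined up. Lowering.

>>> arm_command(
  rows=[0,1,0,0,0,0,-1,0,2,0,0,0,0,-1,0,2.8,0,0,0,0,-1,0,3.2,0,0,0,0,-1,0,3.35,0,0,0,0,-1,0,3.35,0,0,0,0,-1,0,3.35,0,0,0,0,-1],
)

```text
time: 38.3
ee_pos: [0.4398, 0.3255, 0.1431]
tcp_rot: [-90.0, 0.0, 105.5]
wrist_force: [-3.3, -3.4, 6.1]
opening: 0.0567
```

>>> arm_command(
  rows=[0,0,0,0,0,0,0.5,0,0,0,0,0,0,0.8,0,0,0,0,0,0,1,0,0,0,0,0,0,1,0,-2,0,0,0,0,1,0,-5,0,0,0,0,1,0,-9,0,0,0,0,1,0,-13,0,0,0,0,1,0,-13,0,0,0,0,1],
)

```text
time: 39.05
ee_pos: [0.4413, 0.3266, 0.2808]
tcp_rot: [-90.6, -0.2, 105.5]
wrist_force: [0.4, 0.8, 0.4]
opening: 0.0855
```

>>> arm_command(
  rows=[-3,0,-0.5,0,0,0,1,-7,0,-1,0,0,0,1,-11,0,-2,0,0,0,1,-15,0,-3,0,0,0,1,-19,0,-3.5,0,0,0,1,-23,0,-4,0,0,0,1,-27,0,-5,0,0,0,1,-31,0,-5.5,0,0,0,1,-35,0,-6,0,0,0,1,-38,0,-7,0,0,0,1,-38,0,-7,0,0,0,1,-38,0,-7,0,0,0,1],
)

```text
time: 40.05
ee_pos: [0.6098, -0.0233, 0.2718]
tcp_rot: [-89.9, -0.0, 105.4]
wrist_force: [0.4, -0.2, -0.4]
opening: 0.0856
```

```bash
python3 m.py 25; python3 -c "
import numpy as np,cv2
cv2.imwrite('pics/topfull25.png',np.load('top25.npz')['pixels'])"
```

```text
top guide 467 ((439.3019104003906, 327.1966857910156), (38.225547790527344, 129.5767364501953), 15.298134803771973) 0.0567
top bezel mat 1661 ((544.4369506835938, 25.7719783782959), (133.64218139648438, 33.697811126708984), 6.244675159454346) 0.6817
top bezel mov 639 ((439.0467224121094, 325.7679443359375), (128.02737426757812, 59.411163330078125), 15.736162185668945) 0.0881
posts [0.4433 0.3131 0.0706] 14
side guide 725 ((435.8240661621094, 329.6156311035156), (38.77378845214844, 125.70976257324219), 14.314889907836914) 0.0553
side bezel mat 796 ((583.192626953125, 31.90276336669922), (44.740753173828125, 32.93423080444336), 13.887067794799805) 0.5583
side bezel mov 1151 ((438.58514404296875, 327.1110534667969), (127.69013214111328, 60.25044631958008), 15.47161865234375) 0.0877
posts [0.4374 0.3432 0.0707] 17
t 40.15 pos [ 0.6091 -0.0214  0.2724] rot [-8.9970e+01 -2.0000e-02  1.0551e+02] F [0.6 0.4 0.6] q [ -2.   12.8  15.4  92.6   0.  -17.5] open 0.0856
```

View pics/side25.png

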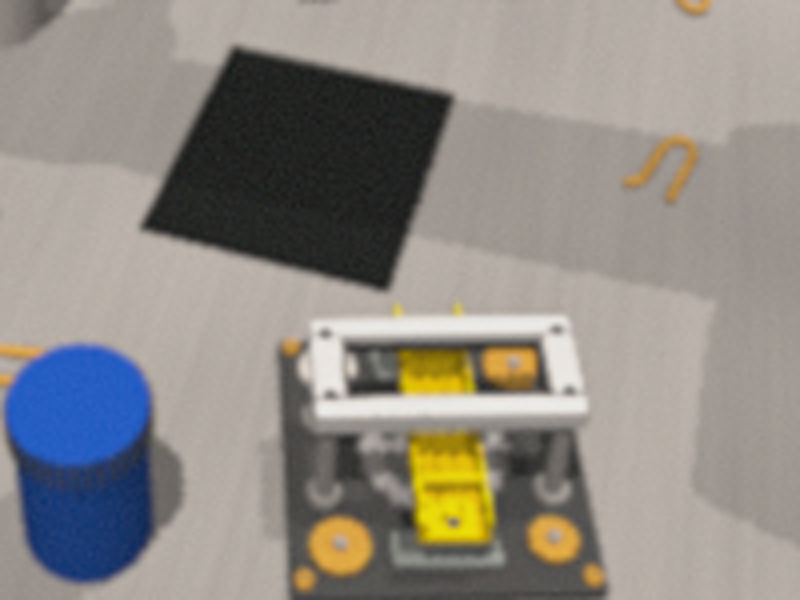

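View pics/topfull25.png

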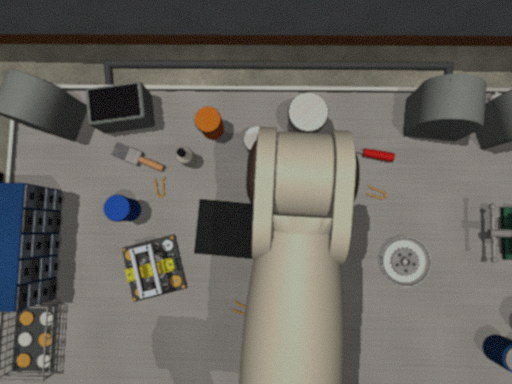

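Run:
```python
from h import *
d=np.load("side25.npz");P=cloud(d);r=np.hypot(P[...,0]-.44,P[...,1]-.326)
Q=P[(r<.08)&(P[...,2]>.081)&(P[...,2]<.09)];print(np.linalg.lstsq(np.c_[Q[:,:2]-[.44,.326],np.ones(len(Q))],Q[:,2],rcond=None)[0])
cv2.imwrite("pics/f.png",d["pixels"])
print(bot.job_done())
```

```text
[ 0.00289988 -0.00404039  0.08383363]
the job is handed in; nothing more can be done
None
```

View pics/f.png

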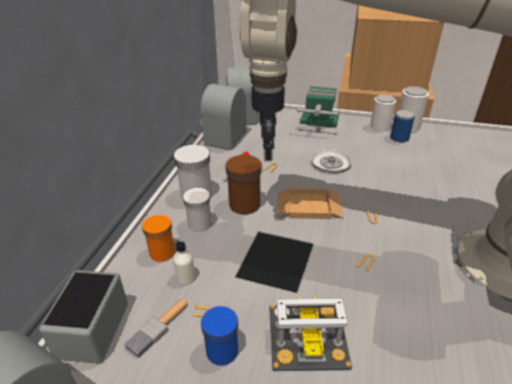

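I did the whole job in the order asked and handed it in at about 40 s. It reports no verdict.

- **Removal:** the bezel, then the coin guide, were laid flat and side by side on the mat. The worn wheel was set flat in the pan and still shows there in the last picture.
- **New wheel:** it is on the arbor, down on the boss. Its disc top measures 18.3 mm against 18 mm expected, and it sits level to within about 0.3°.
- **Coin guide:** it is back across both rests, turned the same way as the movement to within about 0.5°. The top camera puts it about 1.5 mm off centre along its length, close to the offset it showed at the start. The side camera's fit of it is poorer because the bezel hides part of it.
- **Bezel:** it is on its four posts, with the top at 83.8 mm (84 mm expected), level to about 0.3° and within about 1 mm of centre in both cameras. It started about 3 mm and 1° off centre, so I centred it on the movement rather than putting it back exactly where it was.
- **Canister:** it stands untouched at side pixel (197,210). All the other look-alikes are upright.

The highest wrist force I read was about 16 N in all, when seating the guide. The two cameras disagree with each other by about 1 mm throughout.

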